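Scale check: fetch the check weight from the blocked pull-out tray

ROBOT

A 6-joint arm with a two-finger parallel gripper is mounted at the origin on the work surface. World frame = base frame: x ahead of the robot, y to its left, z up, the work surface at z = 0. Lengths are in mm, angles in rad, forces in N, time in s.
With the tool pointing down it reaches from about 250 to 850 mm from the base axis. Payload 12.5 kg.
Tool frame: the origin (TCP) lies on the mounting face of the last link; the fingertips stand 186 mm ahead of it and the grasp point (between the pads) lies 167 mm ahead of it; z points along the fingers, y is the direction in which the jaws open and shut (so a half turn about z gives the same grasp; the last joint's range is limited). The gripper opens to 93 mm and grips with 3 to 60 N. Pads are 15 mm wide; open, the fingers measure 128 mm over their backs; the gripper's body (75 mm by 188 mm) begins 65 mm behind the grasp point.
Start: joints at [1.214, 0.351, 1.652, -0, 1.139, -0.085], TCP at [147.625, 529.804, 404.733] pointing down, gripper open.
Joint ranges: [-2.75, 2.75], [-0.79, 2.1], [0.01, 2.65], [-1.57, 4.71], [0.07, 3.14], [-2.87, 2.87]. Speed limits (rad/s): [2.22, 2.22, 2.79, 3.14, 3.14, 3.14].

INTERFACE

Orientations are given as [roll, pitch, yaw] about the fixed x, y, z axes, in that order (R = Rz(yaw) Ry(pitch) Rx(roll)).
In Python, from rig import r, eyes, hand_in, models gives the robot as it stands.
- The arm moves only by the tool play_rows, never from a script. Its argument "moves" is one flat list of numbers, 7 for each row, row after row: the turn, a rotation vector about the world's x, y, z in degrees, then the shift along the world's x, y, z in mm, then the finger opening in mm, from 0 to 93. In form: [rx, ry, rz, x, y, z, gripper, rx, ry, rz, x, y, z, gripper, ...]. A call has 1 to 8 rows; each row shifts and turns the pose as measured when the row begins; what a row does not reach is not made up. A row lasts 1/10 s, in which the tool goes at most 50 mm and 8.59 degrees, less where a joint would pass 70% of its speed; a pose out of reach is approached as far as the arm can. A call with a gripper value outside its range is refused whole. The fingers move at their own pace and stop on an object; "newtons" is the grip in N (left out, the last holds). Time passes only in rows, so rows that do not move let the fingers close. It gives the time, the measured TCP pose, the force and the opening at its end, in the units of the state.
- r.observe(): the state, without advancing time (a new reading comes with each control period).
- eyes.capture(name): name is "scene" or "side" or "wrist"; returns a dict with "color" (384x512x3 uint8, red, green, blue), "z_map" (384x512 float32, mm along the optical axis (not along the pixel's ray), 0 where there is no reading), "vfov" (degrees; the focal length in pixels is half the picture's height over the tangent of half this angle, whatever the lens; pixels are square), "cx", "cy" (the principal point, pixels), "T" (4x4, takes a point from camera to world coordinates). Camera axes: x right, y up, looking along -z (the intrinsics and any distortion apply to the point x, -y, -z); pixel columns grow to the right and rows downward; lengths in mm; the calibration is good to about 2 mm. A picture is of the moment at which its call begins.
- hand_in(): hands the job in, once; it reports no verdict.
Trained networks look in a picture, given as the dict that the camera call returned (one of the last four; its "shot" number tells which), for a name from the list of things; names that differ only in an ending like _2 or _b are one class to them, and where a whole thing is asked for, a point or a joint stands for the part that bears it (a point fixed in the world has none). Each returns a list of dicts, best first, with "score" (0 to 1); they miss things now and then, are a little off and sometimes report something else, mostly with a low value. They report only what shows in the picture. A call takes as long as a camera call.
- models.recognise(thing, picture): "box" ([centre column, centre row, width, height] in pixels, round what is visible of it).
- models.outline_of(thing, picture): "region" (384x512 bool, what is visible of it) and "box" ([centre column, centre row, width, height] in pixels, round what is visible of it).
- models.spot_point(thing, picture): "position" ([row, column] in pixels: a listed point, or the origin of a listed thing).
The state is a dict: "time_s": time; "joint_positions": joint angles; "joint_vel": joint speeds; "effort": joint torques, N m; "eef_pos": TCP position; "orientation": TCP orientation; "ft_force": force on the tool from outside, world axes, zero at the start; "moment": the same for the moment, N m; "width": finger opening in mm.
Only numpy, scipy, OpenCV 4.12 (cv2) and the standard library are available. Lean on these libraries where they do the work, as an engineer would, in place of code of your own. Each camera call takes 0.05 s, during which the arm holds its last target. There are 200 camera calls.

TASK

Check the portion scale: move the oil bottle, the vinegar bottle and the pepper mill from in front of the pull-out tray and stand all three in the shallow steel tray, then pull the pull-out open, take out the larger of the two check weights and set it down gently, upright and centred on the scale's pan, leaving it there. Leave the smaller weight standing in the pull-out, push the pull-out fully shut, and stand the two bottles and the mill back, each on the spot where it stood at the start. Tip nothing over.

Things in the scene. Friction and masses are not known exactly. Their poses are not given: they have to be found in the camera images.
- oil_bottle: square green glass oil bottle, standing; body 52 x 52 mm up to 136 mm high, sloping shoulder, round neck 26 mm thick, black round cap 30 mm across from 180 to 204 mm high (total 204 mm); about 0.4 kg. Origin: centre of its underside, z up. It starts in the row in front of the pull-out
- vinegar_bottle: round amber glass vinegar bottle with a paper band, standing; body 58 mm across up to 115 mm high, neck 26 mm thick, metal cap 28 mm across from 180 to 202 mm high (total 202 mm); about 0.4 kg. Origin: centre of its underside, z up. It starts in the row in front of the pull-out
- pepper_mill: dark wooden pepper mill, standing; foot 58 mm across, waist 34 mm, round head 48 mm across between 155 and 181 mm high, small steel knob on top (total 206 mm); about 0.3 kg. Origin: centre of its underside, z up. It starts in the row in front of the pull-out
- weight_large: the larger steel check weight: cylinder 42 mm across and 40 mm high with a thin neck and on top a knob 22 mm across from 60 to 74 mm high (total 74 mm); 0.5 kg. Origin: centre of its underside, z up. It starts standing in the shut pull-out, seen through the wire deck; the pull-out carries it along
- weight_small: the smaller steel check weight: cylinder 29 mm across and 32 mm high with a knob 16 mm across from 44 to 58 mm high (total 58 mm); 0.2 kg. Origin: centre of its underside, z up. It starts standing beside the larger one in the pull-out and stays there
- pullout (a joint): how far the pull-out tray is drawn out (m): 0 shut, at most 0.16; slides stiffly (about 3 N) along -x of pullout_handle, stays where left. Tray 226 mm deep, 288 mm wide, floor 13 mm above the bench, side walls to 45 mm, front panel to 71 mm. Shut, it lies under a fixed wire deck, top 105 mm high, 320 mm wide; drawn out 130 mm, the weights can be lifted straight up
- pullout_handle (a point): middle of the pull-out's dark bar handle: round bar 10 mm thick and 120 mm long, along y, 62 mm above the bench, its centre line 40 mm in front of the front panel; moves with the pull-out. -x of this frame is the direction in which the tray is drawn out (towards the robot), z up. The fixed wire deck's front edge stays 36 mm behind where the bar is when shut
- tray: shallow rectangular steel tray fixed on the bench at one side, 325 mm (its x) by 176 mm (its y), rim 20 mm high, floor 3 mm above the bench and 300 x 150 mm flat inside. Origin: centre of its underside
- scale: white bench scale with a flat steel pan 160 mm (its x) by 180 mm (its y), open on all sides, the pan's top 57 mm above the bench; fixed on the bench at the side opposite the shallow tray. Origin: on the bench, straight below the centre of the pan; the display strip lies towards its -x, beyond the pan

How it is judged:
By the outcome, as a careful person would: the job done as asked, in the order asked, and still so for the second after the job is handed in, with the robot touching nothing.
It also fails if it takes over 147 s, if anything falls off the work surface, if the arm or the gripper's body presses on something with over 40 N, if the wrist force passes 120 N, or if a joint passes its speed limit or range.

## Working session

There is one attempt and no reset: what is moved stays moved. The work goes in short steps, Python scripts to look and compute and a tool call to move; the robot and the scene stay as the last step left them, time stands still between calls to the robot, and variables do not carry over. Pictures are saved under pics/ and viewed, about 12 in all and at most 16, crops included, and the job is handed in when it is done.

Besides the shell and the picture viewer there is one more tool, called after ">>>" as a command line: name --argument value ..., lists and objects as JSON in quotes. play_rows: Moves the arm, as the interface text tells. Its arguments: {"type":"object","properties":{"moves":{"type":"array"},"newtons":{"type":"number"}},"required":["moves"]}

```bash
mkdir -p pics; ls; cat > h.py <<'E'
import numpy as np, cv2
from rig import r, eyes, hand_in, models
def K(p):
    h=p["color"].shape[0]; return (h/2)/np.tan(np.radians(p["vfov"])/2)
def cloud(p):
    z=p["z_map"]; f=K(p); v,u=np.mgrid[0:z.shape[0],0:z.shape[1]]
    c=np.stack([(u-p["cx"])*z/f,-(v-p["cy"])*z/f,-z],-1)
    T=np.array(p["T"]); return c@T[:3,:3].T+T[:3,3]
def ray(p,row,col,z):
    T=np.array(p["T"]);f=K(p)
    d=T[:3,:3]@np.array([(col-p["cx"])/f,-(row-p["cy"])/f,-1]);o=T[:3,3]
    return o+d*(z-o[2])/d[2]
def save(p,n,s=1.5):
    cv2.imwrite(f"pics/{n}.png",cv2.resize(p["color"][:,:,::-1],None,fx=s,fy=s))
E
python3 - <<'E'
from h import *
s=r.observe();print(s)
for c in("scene","side"):
    p=eyes.capture(c);save(p,c+"0");print(c,{k:v for k,v in p.items() if k not in("color","z_map")})
    C=cloud(p)
    for t in("oil_bottle","vinegar_bottle","pepper_mill","weight_large","weight_small","tray","scale","pullout"):
        o=models.outline_of(t,p)
        if o:
            m=o[0]["region"]&(p["z_map"]>0);q=C[m]
            print(t,round(o[0]["score"],2),o[0]["box"],np.percentile(q,[2,50,98],axis=0).round().tolist())
    o=models.spot_point("pullout_handle",p);print(o[:1], ray(p,*o[0]["position"],62) if o else 0)
E
```

```text
pics
{'time_s': 0.0, 'joint_positions': array([ 1.21441076e+00,  3.51221713e-01,  1.65241630e+00,  1.25425157e-05,
        1.13908708e+00, -8.45975076e-02]), 'joint_vel': array([-1.66785079e-03, -3.25282820e-04,  9.45365679e-04,  2.31504092e-04,
        1.22232571e-03, -5.48465368e-05]), 'effort': array([ 7.20553853e-04, -4.97333837e+01, -2.85264999e+01,  7.00291037e-02,
        2.56316923e-02, -1.13691451e-04]), 'eef_pos': array([147.57831255, 529.69859793, 404.21222057]), 'orientation': array([-3.14046522e+00, -1.07033076e-04,  2.86979928e+00]), 'ft_force': array([ 0.71064825,  0.22004352, -1.54816035]), 'moment': array([ 0.06318552, -0.01144128, -0.04307065]), 'width': 92.81264892999916}
scene {'vfov': 49.69995521296143, 'cx': 253.93100860901245, 'cy': 191.00590900162808, 'T': array([[-5.40506000e-01, -6.44386245e-01,  5.40943279e-01,
         1.23936229e+03],
       [ 8.41331861e-01, -4.16827544e-01,  3.44115530e-01,
         3.94492601e+02],
       [ 3.73674455e-03,  6.41109324e-01,  7.67440467e-01,
         9.42985149e+02],
       [ 0.00000000e+00,  0.00000000e+00,  0.00000000e
[... 1720 characters left out ...]
62.0] [[519.0, 36.0, 5.0], [535.0, 47.0, 112.0], [560.0, 72.0, 195.0]]
weight_large 0.73 [279.5, 194.3, 13.8, 26.3] [[641.0, -90.0, 12.0], [695.0, -18.0, 50.0], [721.0, 6.0, 103.0]]
weight_small 0.52 [256.5, 175.3, 5.0, 14.7] [[691.0, 117.0, 13.0], [699.0, 123.0, 29.0], [714.0, 136.0, 62.0]]
tray 0.64 [165.1, 172.0, 97.6, 49.4] [[358.0, 294.0, -3.0], [490.0, 399.0, 3.0], [662.0, 473.0, 22.0]]
scale 0.63 [301.1, 314.4, 125.3, 104.9] [[350.0, -482.0, 14.0], [442.0, -406.0, 54.0], [564.0, -300.0, 58.0]]
pullout 0.86 [285.2, 187.4, 109.6, 74.3] [[631.0, -111.0, 8.0], [764.0, 21.0, 16.0], [876.0, 182.0, 103.0]]
[{'position': [191.4, 240.5], 'score': 0.88}] [596.92685652  52.99480612  62.        ]
```

View pics/scene0.png

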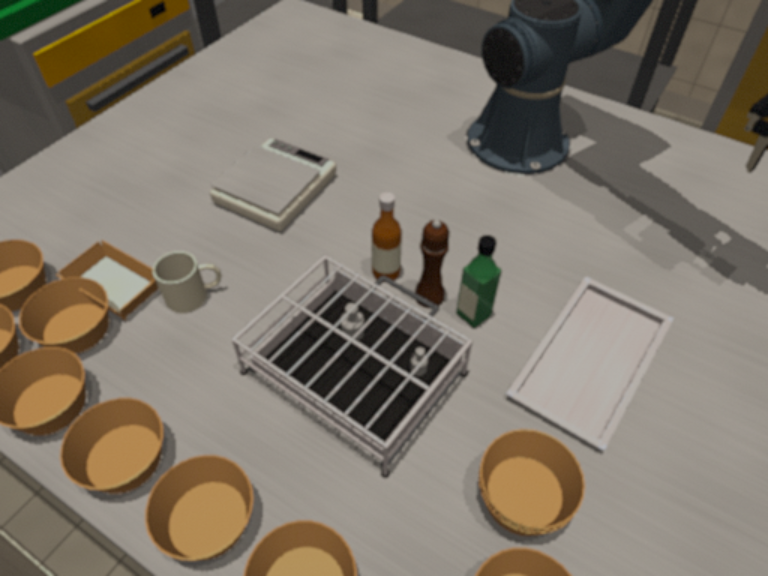

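View pics/side0.png

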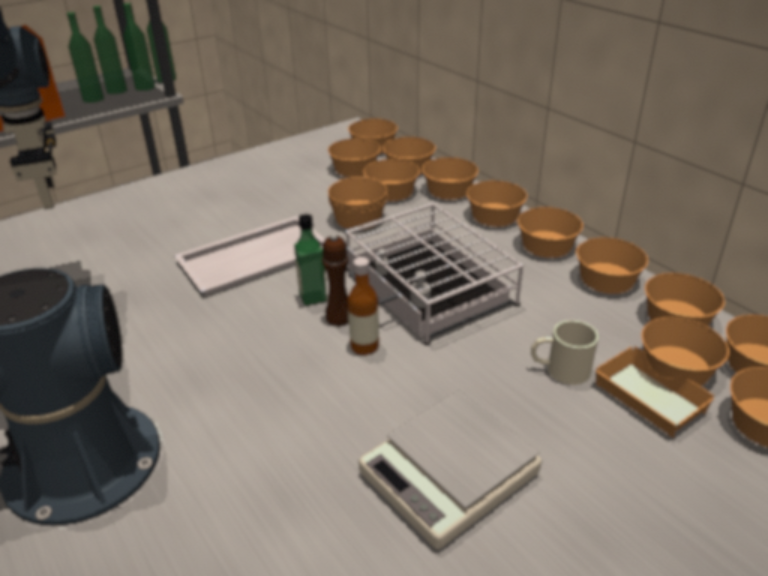

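The scene picture shows the row: vinegar (385,240), mill (433,262) and oil (480,282), in front of the deck and handle bar (408,295). The shallow tray is at (590,360) and the scale at (275,180). The side view agrees with this. Next I'll measure the geometry more precisely.

```bash
python3 - <<'E'
from h import *
for c in("scene","side"):
    p=eyes.capture(c);C=cloud(p);print(c)
    ok=p["z_map"]>0
    for n,x,y in(("oil",545,158),("mill",550,60),("vin",545,-38)):
        for lo,hi in((20,110),(184,210)):
            m=ok&(C[...,2]>lo)&(C[...,2]<hi)&(np.hypot(C[...,0]-x,C[...,1]-y)<45)
            q=C[m]
            print(n,lo,len(q),np.percentile(q,[3,50,97],axis=0).round().tolist() if len(q)>3 else "")
    def rect(m,n):
        q=C[m&ok][:,:2].astype(np.float32); print(n,len(q),cv2.minAreaRect(q))
    x,y,z=C[...,0],C[...,1],C[...,2]
    rect((z>99)&(z<111)&(x>590)&(x<900)&(abs(y-40)<220),"deck")
    rect((z>13)&(z<24)&(x>330)&(x<700)&(y>280)&(y<490),"tray")
    rect((z>50)&(z<63)&(x>330)&(x<620)&(y<-270)&(y>-510),"scale")
    rect((z>50)&(z<70)&(x>575)&(x<625)&(abs(y-40)<90),"bar")
E
```

```text
scene
oil 20 515 [[530.0, 129.0, 24.0], [563.0, 167.0, 67.0], [571.0, 186.0, 108.0]]
oil 184 141 [[528.0, 143.0, 185.0], [546.0, 158.0, 202.0], [555.0, 170.0, 205.0]]
mill 20 368 [[543.0, 46.0, 24.0], [563.0, 73.0, 55.0], [572.0, 89.0, 106.0]]
mill 184 162 [[534.0, 47.0, 185.0], [553.0, 67.0, 191.0], [568.0, 83.0, 204.0]]
vin 20 418 [[533.0, -62.0, 23.0], [561.0, -28.0, 67.0], [569.0, -13.0, 107.0]]
vin 184 104 [[529.0, -54.0, 185.0], [544.0, -39.0, 199.0], [553.0, -28.0, 204.0]]
deck 2113 ((769.5535278320312, 37.23674011230469), (320.6791687011719, 239.63096618652344), 85.89994812011719)
tray 1607 ((516.0564575195312, 380.5008544921875), (176.32330322265625, 330.5691223144531), 86.93214416503906)
scale 1796 ((471.0848693847656, -383.0203552246094), (201.3983154296875, 184.20111083984375), 2.281137704849243)
bar 188 ((609.7933959960938, 49.76938247680664), (127.35555267333984, 27.39398956298828), 89.5111312866211)
side
oil 20 442 [[508.0, 123.0, 24.0], [525.0, 133.0, 65.0], [553.0, 174.0, 108.0]]
oil 184 88 [[524.0, 138.0, 185.0], [534.0, 147.0, 200.0], [550.0, 166.0, 205.0]]
mill 20 346 [[521.0, 36.0, 23.0], [535.0, 48.0, 58.0], [557.0, 70.0, 107.0]]
mill 184 111 [[525.0, 42.0, 184.0], [540.0, 57.0, 190.0], [561.0, 75.0, 204.0]]
vin 20 491 [[507.0, -73.0, 23.0], [522.0, -66.0, 67.0], [555.0, -36.0, 107.0]]
vin 184 94 [[523.0, -58.0, 185.0], [533.0, -49.0, 198.0], [547.0, -32.0, 202.0]]
deck 965 ((766.654052734375, 34.48735046386719), (323.5627746582031, 240.61477661132812), 85.65959167480469)
tray 567 ((514.20263671875, 379.7117919921875), (189.47593688964844, 325.9992980957031), 87.20974731445312)
scale 4020 ((487.2926330566406, -384.0560302734375), (161.82420349121094, 181.20347595214844), 2.6594088077545166)
bar 59 ((605.203369140625, 43.885162353515625), (28.813011169433594, 132.06578063964844), 4.370118618011475)
```

Deck yaw is about -4.2°. The bar should be at about (611, 47). The tray is at (515, 380) with yaw -3°, and the scale pan at (487, -384) with yaw +2.7°. Moving above the oil bottle now.

>>> play_rows --moves '[0, 0, 1.5, 30, -28, 8, 80, 0, 0, 1.5, 33, -31, 8, 80, 0, 0, 1.5, 33, -31, 8, 80, 0, 0, 1.5, 33, -31, 8, 80, 0, 0, 1.5, 33, -31, 8, 80, 0, 0, 1.5, 33, -31, 5, 80, 0, 0, 1.5, 33, -31, 0, 80, 0, 0, 1.0, 33, -31, 0, 80]'

```text
time_s: 1.9
eef_pos: [413.0, 277.1, 452.0]
orientation: [3.14, 0.002, 3.087]
ft_force: [0.8, 0.4, 0.1]
width: 80.2
```

>>> play_rows --moves '[0, 0, 0, 33, -31, 0, 75, 0, 0, 0, 33, -31, 0, 75, 0, 0, 0, 33, -31, 0, 75, 0, 0, 0, 33, -31, 0, 75, 0, 0, 0, 20, -20, 0, 75, 0, 0, 0, 0, 0, 0, 75]' --newtons 20

```text
time_s: 2.5
eef_pos: [573.0, 121.7, 452.3]
orientation: [3.14, 0.004, 3.082]
ft_force: [-0.3, -0.1, 1.3]
width: 74.4
```

```bash
cat >> h.py <<'E'
def st():
    s=r.observe(); print("t",round(s["time_s"],2),"tcp",s["eef_pos"].round(1),"rpy_deg",np.degrees(s["orientation"]).round(2),"F",s["ft_force"].round(1),"w",round(s["width"],1),"j",s["joint_positions"].round(2)); return s
def top(C,ok,x,y,lo,hi,rad=35):
    m=ok&(C[...,2]>lo)&(C[...,2]<hi)&(np.hypot(C[...,0]-x,C[...,1]-y)<rad)
    q=C[m]
    if len(q)<10: return None
    (cx,cy),rr=cv2.minEnclosingCircle(q[:,:2].astype(np.float32))
    return len(q),np.round([cx,cy,rr],1).tolist(),np.percentile(q,[2,50,98],axis=0).round(1).tolist()
E
python3 - <<'E'
from h import *
st();p=eyes.capture("wrist");save(p,"w1");print(np.round(p["T"],2).tolist(),p["vfov"],p["cx"],p["cy"])
C=cloud(p);ok=p["z_map"]>0
for n,x,y in(("oil",540,155),("mill",547,61),("vin",539,-43)):print(n,top(C,ok,x,y,196,210),top(C,ok,x,y,150,180))
for t in("oil_bottle","vinegar_bottle","pepper_mill"):
    o=models.recognise(t,p);print(t,[(round(a["score"],2),a["box"]) for a in o[:2]])
E
```

```text
t 2.5 tcp [573.  121.7 452.3] rpy_deg [179.89   0.25 176.6 ] F [-0.3 -0.1  1.3] w 74.4 j [ 0.13  0.37  1.5   0.    1.26 -1.38]
[[0.06, -0.96, -0.26, 500.93], [1.0, 0.06, 0.01, 126.83], [0.0, -0.26, 0.96, 433.06], [0.0, 0.0, 0.0, 1.0]] 60.90987636922042 255.48185781964412 194.76575160189043
oil (1396, [537.8, 157.6, 15.0], [[524.4, 144.0, 201.0], [537.3, 157.0, 205.0], [551.0, 170.3, 206.4]]) (596, [537.6, 156.9, 20.4], [[519.1, 138.6, 150.2], [526.9, 147.9, 155.2], [552.2, 173.1, 166.0]])
mill (341, [545.5, 65.2, 7.4], [[538.7, 59.2, 199.3], [544.6, 66.4, 204.7], [551.8, 71.9, 207.3]]) (486, [544.3, 67.3, 25.3], [[520.9, 58.3, 150.1], [531.3, 83.6, 160.8], [559.6, 89.7, 179.5]])
vin (1318, [536.3, -40.4, 14.4], [[523.9, -52.3, 196.5], [536.0, -38.2, 202.7], [548.7, -27.2, 204.1]]) (720, [536.4, -39.4, 14.0], [[523.7, -40.3, 150.2], [533.7, -30.0, 164.6], [548.0, -27.3, 178.4]])
oil_bottle [(0.87, [291.8, 143.3, 66.4, 70.2])]
vinegar_bottle []
pepper_mill [(0.97, [191.7, 160.8, 83.2, 78.7])]
```

The close wrist readings give the cap centres: oil (537.8, 157.5), mill (545, 65.5), vinegar (536.3, -40). The radii match the given sizes. I'll line up over the oil neck and descend.

>>> play_rows --moves '[0, 0, 0, -17, 18, 0, 60, 0, 0, 0, -17, 17, 0, 60, 0, 0, 0, 0, 0, 0, 60, 0, 0, 0, 0, 0, -30, 60, 0, 0, 0, 0, 0, -20, 60, 0, 0, 0, 0, 0, 0, 60]'

```text
time_s: 3.3
eef_pos: [531.7, 165.8, 403.8]
orientation: [3.138, 0.008, 3.095]
ft_force: [0.2, -0.9, 0.6]
width: 60.3
```

```bash
python3 -c "
from h import *
st()"
```

```text
t 3.3 tcp [531.7 165.8 403.8] rpy_deg [179.78   0.45 177.32] F [ 0.2 -0.9  0.6] w 60.3 j [ 0.22  0.36  1.64  0.    1.13 -1.31]
```

>>> play_rows --moves '[0.2, 0.4, -0.5, 4, -7, 0, 60, 0, 0, 0, 0, 0, -25, 60, 0, 0, 0, 0, 0, -25, 60, 0, 0, 0, 0, 0, -8, 60, 0, 0, 0, 0, 0, 0, 60]'

```text
time_s: 3.8
eef_pos: [537.9, 157.7, 350.1]
orientation: [3.132, 0.007, 3.086]
ft_force: [0.3, 1.0, 0.1]
width: 59.9
```

```bash
cat >> h.py <<'E'
from scipy.spatial.transform import Rotation as Ro
def gp(s=None):
    s=s or r.observe(); g=s["eef_pos"]+167*Ro.from_euler("xyz",s["orientation"]).as_matrix()[:,2]; print("grasp pt",g.round(1)); return g
E
python3 -c "
from h import *
gp(st())"
```

```text
t 3.8 tcp [537.9 157.7 350.1] rpy_deg [179.47   0.4  176.79] F [0.3 1.  0.1] w 59.9 j [ 0.2   0.43  1.68  0.01  1.02 -1.32]
grasp pt [539.1 159.2 183.1]
```

>>> play_rows --moves '[-0.5, 0.3, 0, -1, -1, -8, 60, 0, 0, 0, 0, 0, -8, 50, 0, 0, 0, 0, 0, 0, 40]' --newtons 20

```text
time_s: 4.1
eef_pos: [537.7, 156.4, 335.9]
orientation: [3.141, 0.005, 3.085]
ft_force: [0.4, 0.6, 0.0]
width: 48.2
```

```bash
python3 -c "
from h import *
gp(st())"
```

```text
t 4.1 tcp [537.7 156.4 335.9] rpy_deg [179.97   0.31 176.77] F [0.4 0.6 0. ] w 48.2 j [ 0.2   0.45  1.69 -0.    1.   -1.31]
grasp pt [538.6 156.5 168.9]
```

Good. Close, and read the state before lifting.

>>> play_rows --moves '[0, 0, 0, 0, 0, -2, 30, 0, 0, 0, 0, 0, 0, 20, 0, 0, 0, 0, 0, 0, 15, 0, 0, 0, 0, 0, 0, 15, 0, 0, 0, 0, 0, 0, 15]' --newtons 20

```text
time_s: 4.6
eef_pos: [537.8, 156.5, 334.4]
orientation: [3.141, 0.006, 3.086]
ft_force: [0.7, -0.2, -1.8]
width: 38.9
```

```bash
python3 -c "
from h import *
gp(st())"
```

```text
t 4.6 tcp [537.8 156.5 334.4] rpy_deg [179.97   0.35 176.79] F [ 0.7 -0.2 -1.8] w 38.9 j [ 0.2   0.45  1.69 -0.    0.99 -1.31]
grasp pt [538.8 156.5 167.4]
```

Stopped at 38.9 mm, so the tips are resting on the sloping shoulder. I'll reopen and grip the cap (180–204) instead.

>>> play_rows --moves '[0, 0, 0, 0, 0, 0, 50, 0, 0, 0, 0, 0, 0, 50, 0, 0, 0, 0, 1, 11, 50, 0, 0, 0, 0, 0, 11, 45, 0, 0, 0, 0, 0, 0, 40, 0, 0, 0, 0, 0, 0, 25, 0, 0, 0, 0, 0, 0, 20, 0, 0, 0, 0, 0, 0, 20]' --newtons 20

```text
time_s: 5.4
eef_pos: [538.0, 157.7, 359.9]
orientation: [3.141, 0.009, 3.086]
ft_force: [-0.4, -0.7, 0.6]
width: 29.5
```

```bash
python3 - <<'E'
from h import *
gp(st());p=eyes.capture("wrist");save(p,"w2")
E
```

```text
t 5.4 tcp [538.  157.7 359.9] rpy_deg [179.94   0.51 176.8 ] F [-0.4 -0.7  0.6] w 29.5 j [ 0.2   0.42  1.67 -0.    1.04 -1.31]
grasp pt [539.4 157.8 192.9]
```

View pics/w2.png

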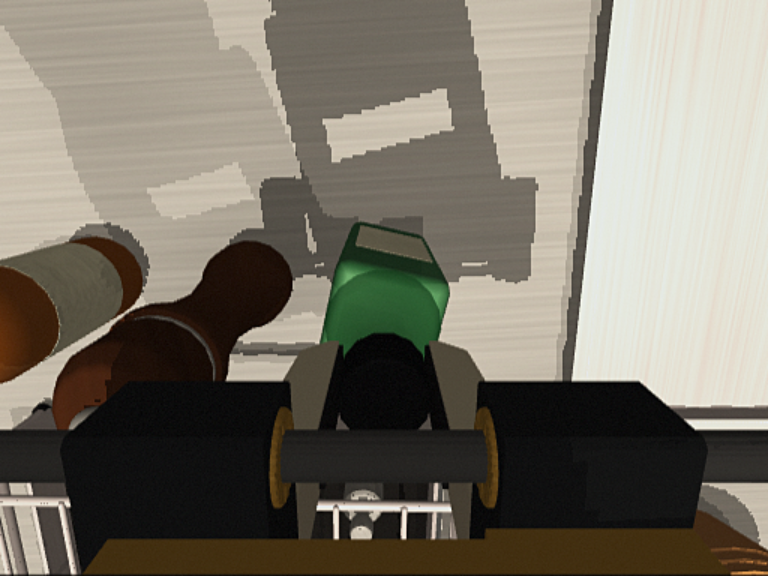

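The picture shows the black cap (385,385) held between both pads and the bottle upright. Width is 29.5 mm, which matches the 30 mm cap. Lifting now and carrying it to the far end of the tray.

>>> play_rows --moves '[0, 0, 0, 0, 0, 10, 20, 0, 0, 0, 0, 0, 20, 20, 0, 0, 0, 0, 0, 20, 20, 0, 0, 0, 8, 20, 5, 20, 0, 0, 0, 10, 30, 0, 20, 0, 0, 0, 10, 35, 0, 20, 0, 0, 0, 10, 35, 0, 20, 0, 0, 0, 10, 35, 0, 20]' --newtons 25

```text
time_s: 6.25
eef_pos: [585.5, 314.3, 417.1]
orientation: [-3.14, -0.001, 3.08]
ft_force: [0.7, -0.1, -4.7]
width: 29.8
```

>>> play_rows --moves '[0, 0, 0, 9, 28, 0, 20, 0, 0, 0, 5, 15, 0, 20, 0, 0, 0, 0, 0, 0, 20, 0, 0, 0, 0, 0, 0, 20]'

```text
time_s: 6.65
eef_pos: [599.1, 363.2, 414.9]
orientation: [-3.139, -0.006, 3.084]
ft_force: [0.2, -1.1, -3.7]
width: 29.3
```

```bash
python3 -c "
from h import *
gp(st())"
```

```text
t 6.65 tcp [599.1 363.2 414.9] rpy_deg [-179.83   -0.36  176.7 ] F [ 0.2 -1.1 -3.7] w 29.3 j [ 0.48  0.63  1.19  0.    1.33 -1.03]
grasp pt [598.  362.8 247.9]
```

>>> play_rows --moves '[0, 0, 0, 5, 12, -10, 20, 0, 0, 0, 0, 0, -15, 20, 0, 0, 0, 0, 0, -12, 20, 0, 0, 0, 0, 0, -5, 20, 0, 0, 0, 0, 0, 0, 20]'

```text
time_s: 7.15
eef_pos: [604.2, 373.7, 367.8]
orientation: [-3.136, -0.009, 3.082]
ft_force: [-0.3, 0.1, -4.0]
width: 29.5
```

```bash
python3 -c "
from h import *
gp(st())"
```

```text
t 7.15 tcp [604.2 373.7 367.8] rpy_deg [-179.7    -0.54  176.58] F [-0.3  0.1 -4. ] w 29.5 j [ 0.49  0.68  1.21  0.    1.26 -1.02]
grasp pt [602.6 372.9 200.8]
```

>>> play_rows --moves '[0.3, -0.9, 0, 0, 0, -2, 20, 0, 0, 0, 0, 0, -2, 20, 0, 0, 0, 0, 0, 0, 20]'

```text
time_s: 7.45
eef_pos: [604.4, 373.2, 364.1]
orientation: [3.14, 0.008, 3.081]
ft_force: [-0.1, 0.1, -4.4]
width: 29.4
```

```bash
python3 -c "
from h import *
gp(st())"
```

```text
t 7.45 tcp [604.4 373.2 364.1] rpy_deg [179.89   0.46 176.54] F [-0.1  0.1 -4.4] w 29.4 j [ 0.49  0.68  1.22 -0.    1.23 -1.02]
grasp pt [605.7 373.5 197.1]
```

Not yet in contact (Fz -4.4 is the bottle's weight). A little lower, then release, rise and go over the mill.

>>> play_rows --moves '[0, 0, 0, 0, 0, -1.5, 20, 0, 0, 0, 0, 0, 0, 20, 0, 0, 0, 0, 0, 0, 35, 0, 0, 0, 0, 0, 0, 60, 0, 0, 0, 0, 0, 0, 60, 0, 0, 0, 0, 0, 15, 60, 0, 0, 0, 0, 0, 30, 65, 0, 0, 0, 0, 0, 30, 70]'

```text
time_s: 8.25
eef_pos: [604.3, 373.2, 441.0]
orientation: [3.14, 0.007, 3.081]
ft_force: [0.4, -0.3, 0.6]
width: 67.7
```

>>> play_rows --moves '[0, 0, 0, -7, -38, 3, 75, 0, 0, 0, -7, -38, 0, 75, 0, 0, 0, -7, -38, 0, 75, 0, 0, 0, -7, -38, 0, 75, 0, 0, 0, -7, -38, 0, 75, 0, 0, 0, -7, -38, 0, 75, 0, 0, 0, -6, -30, 0, 75, 0, 0, 0, 0, 0, 0, 75]'

```text
time_s: 9.05
eef_pos: [552.3, 107.2, 461.8]
orientation: [3.132, 0.029, 3.084]
ft_force: [-0.2, 0.3, 0.2]
width: 74.7
```

```bash
python3 - <<'E'
from h import *
gp(st());p=eyes.capture("wrist")
C=cloud(p);ok=p["z_map"]>0
print("mill",top(C,ok,545,66,196,210,15),top(C,ok,545,66,160,185))
p=eyes.capture("scene");C=cloud(p);o=models.outline_of("oil_bottle",p);print(o[0]["score"],np.percentile(C[o[0]["region"]&(p["z_map"]>0)],[2,50,98],axis=0).round())
E
```

```text
t 9.05 tcp [552.3 107.2 461.8] rpy_deg [179.45   1.64 176.7 ] F [-0.2  0.3  0.2] w 74.7 j [ 0.11  0.32  1.55  0.    1.24 -1.41]
grasp pt [557.2 108.5 294.9]
mill (302, [545.3, 65.2, 7.3], [[538.6, 58.8, 199.0], [544.1, 66.2, 204.7], [551.5, 72.0, 207.7]]) (493, [545.1, 65.3, 23.9], [[521.8, 43.5, 161.1], [528.0, 77.7, 180.4], [562.3, 88.7, 184.8]])
0.77 [[582. 344.   6.]
 [626. 373. 120.]
 [637. 401. 207.]]
```

>>> play_rows --moves '[-0.5, 1.2, 0, -3, -18, 0, 75, 0, 0, 0, -3, -16, 0, 75, 0, 0, 0, 0, 0, 0, 75, 0, 0, 0, 0, 0, -25, 75, 0, 0, 0, 0, 0, -20, 75, 0, 0, 0, 0, 0, 0, 75]'

```text
time_s: 9.8
eef_pos: [547.6, 79.8, 416.4]
orientation: [3.139, 0.012, 3.091]
ft_force: [0.8, -0.1, 0.1]
width: 74.7
```

```bash
python3 -c "
from h import *
gp(st())"
```

```text
t 9.8 tcp [547.6  79.8 416.4] rpy_deg [179.85   0.68 177.11] F [ 0.8 -0.1  0.1] w 74.7 j [ 0.06  0.34  1.63  0.    1.15 -1.46]
grasp pt [549.6  80.1 249.4]
```

>>> play_rows --moves '[0, 0.6, 0, -3, -13, 0, 75, 0, 0, 0, 0, 0, 0, 75, 0, 0, 0, 0, 0, -20, 72, 0, 0, 0, 0, 0, -20, 72, 0, 0, 0, 0, 0, 0, 72]'

```text
time_s: 10.3
eef_pos: [545.4, 66.2, 380.1]
orientation: [3.138, 0.007, 3.091]
ft_force: [-0.4, 0.4, -0.6]
width: 71.7
```

```bash
python3 -c "
from h import *
gp(st())"
```

```text
t 10.3 tcp [545.4  66.2 380.1] rpy_deg [179.82   0.42 177.12] F [-0.4  0.4 -0.6] w 71.7 j [ 0.04  0.38  1.68  0.    1.08 -1.49]
grasp pt [546.6  66.6 213.2]
```

>>> play_rows --moves '[0, 0.3, 0, -0.5, -1, -20, 72, 0, 0, 0, 0, 0, -18, 72, 0, 0, 0, 0, 0, -2, 65, 0, 0, 0, 0, 0, 0, 50, 0, 0, 0, 0, 0, 0, 40, 0, 0, 0, 0, 0, 0, 40, 0, 0, 0, 0, 0, 0, 40]' --newtons 25

```text
time_s: 11.0
eef_pos: [546.9, 65.0, 348.1]
orientation: [3.138, 0.012, 3.091]
ft_force: [0.3, 0.6, -1.7]
width: 47.2
```

```bash
python3 -c "
from h import *
gp(st())"
```

```text
t 11.0 tcp [546.9  65.  348.1] rpy_deg [179.77   0.71 177.08] F [ 0.3  0.6 -1.7] w 47.2 j [ 0.03  0.42  1.71  0.    1.   -1.49]
grasp pt [549.   65.5 181.1]
```

Grip is a bit high on the head (181 against 168 mid) and 3–4 mm off in x. I'll regrip lower.

>>> play_rows --moves '[0, 0, 0, 0, 0, 0, 62, 0, 0, 0, 0, 0, 0, 66, 0, 0.6, 0, -1, 0, -6, 66, 0, 0, 0, -0.5, 0, -5, 60, 0, 0, 0, 0, 0, 0, 55, 0, 0, 0, 0, 0, 0, 40, 0, 0, 0, 0, 0, 0, 40, 0, 0, 0, 0, 0, 0, 40]' --newtons 25

```text
time_s: 11.8
eef_pos: [545.4, 64.9, 336.8]
orientation: [3.139, 0.002, 3.091]
ft_force: [0.7, -0.4, -0.7]
width: 47.5
```

```bash
python3 -c "
from h import *
gp(st())"
```

```text
t 11.8 tcp [545.4  64.9 336.8] rpy_deg [1.7982e+02 1.1000e-01 1.7709e+02] F [ 0.7 -0.4 -0.7] w 47.5 j [ 0.03  0.43  1.72  0.    0.99 -1.49]
grasp pt [545.7  65.4 169.8]
```

>>> play_rows --moves '[0, 0, 0, 0, 0, 10, 40, 0, 0, 0, 0, 0, 20, 40, 0, 0, 0, -1, 12, 25, 40, 0, 0, 0, -3, 28, 5, 40, 0, 0, 0, -4, 36, 0, 40, 0, 0, 0, -4, 38, 0, 40, 0, 0, 0, -4, 38, 0, 40, 0, 0, 0, -4, 38, 0, 40]'

```text
time_s: 12.6
eef_pos: [523.9, 257.6, 403.6]
orientation: [3.137, 0.002, 3.084]
ft_force: [0.7, 0.0, -2.4]
width: 47.1
```

>>> play_rows --moves '[0, 0, 0, -4, 38, 0, 40, 0, 0, 0, -3, 30, 0, 40, 0, 0, 0, -2, 20, 0, 40, 0, 0, 0, 0, 0, 0, 40, 0, 0, 0, 0, 0, 0, 40]'

```text
time_s: 13.1
eef_pos: [512.1, 353.4, 406.0]
orientation: [3.136, 0.002, 3.089]
ft_force: [-0.7, 0.8, -3.0]
width: 47.5
```

```bash
python3 -c "
from h import *
gp(st())"
```

```text
t 13.1 tcp [512.1 353.4 406. ] rpy_deg [1.7967e+02 1.0000e-01 1.7698e+02] F [-0.7  0.8 -3. ] w 47.5 j [ 0.53  0.48  1.45  0.    1.2  -0.99]
grasp pt [512.4 354.3 239. ]
```

>>> play_rows --moves '[0, 0, 0, 1, 12, 0, 40, 0, 0, 0, 1, 11, -10, 40, 0, 0, 0, 0, 0, -18, 40, 0, 0, 0, 0, 0, -18, 40, 0, 0, 0, 0, 0, -8, 40, 0, 0, 0, 0, 0, -3, 40, 0, 0, 0, 0, 0, 0, 40]'

```text
time_s: 13.8
eef_pos: [515.6, 376.8, 345.9]
orientation: [3.136, 0.002, 3.085]
ft_force: [0.5, -0.4, -2.4]
width: 47.5
```

```bash
python3 -c "
from h import *
gp(st())"
```

```text
t 13.8 tcp [515.6 376.8 345.9] rpy_deg [1.7967e+02 1.0000e-01 1.7674e+02] F [ 0.5 -0.4 -2.4] w 47.5 j [ 0.56  0.57  1.46  0.    1.1  -0.96]
grasp pt [515.9 377.8 178.9]
```

>>> play_rows --moves '[0, 0, 0, 0, 0, -3, 40, 0, 0, 0, 0, 0, -2.5, 40, 0, 0, 0, 0, 0, 0, 40, 0, 0, 0, 0, 0, 0, 55, 0, 0, 0, 0, 0, 0, 75, 0, 0, 0, 0, 0, 0, 75]'

```text
time_s: 14.4
eef_pos: [516.3, 377.1, 343.2]
orientation: [3.133, 0.006, 3.084]
ft_force: [-0.1, -0.4, 0.1]
width: 66.4
```

```bash
python3 -c "
from h import *
gp(st())"
```

```text
t 14.4 tcp [516.3 377.1 343.2] rpy_deg [179.49   0.36 176.71] F [-0.1 -0.4  0.1] w 66.4 j [ 0.56  0.57  1.47  0.    1.09 -0.96]
grasp pt [517.4 378.5 176.2]
```

>>> play_rows --moves '[-0.4, 0.3, 0, 0, 0, 20, 75, 0, 0, 0, 0, 0, 40, 75, 0, 0, 0, 0, -5, 40, 75, 0, 0, 0, 2, -35, 10, 70, 0, 0, 0, 2, -42, 0, 65, 0, 0, 0, 2, -45, 0, 65, 0, 0, 0, 2, -45, 0, 65, 0, 0, 0, 2, -45, 0, 65]'

```text
time_s: 15.2
eef_pos: [524.1, 157.2, 460.2]
orientation: [3.138, 0.007, 3.092]
ft_force: [1.1, -0.4, -0.4]
width: 64.8
```

>>> play_rows --moves '[0, 0, 0, 2, -45, 0, 65, 0, 0, 0, 2, -45, 0, 65, 0, 0, 0, 2, -35, 0, 65, 0, 0, 0, 2, -25, 0, 65, 0, 0, 0, 0, 0, 0, 65, 0, 0, 0, 0, 0, 0, 65]'

```text
time_s: 15.8
eef_pos: [530.9, -3.5, 463.2]
orientation: [3.138, 0.013, 3.086]
ft_force: [0.3, 0.7, -0.2]
width: 65.0
```

```bash
python3 - <<'E'
from h import *
gp(st());p=eyes.capture("wrist")
C=cloud(p);ok=p["z_map"]>0
print("vin",top(C,ok,536,-40,196,210),top(C,ok,536,-40,150,180))
p=eyes.capture("scene");C=cloud(p)
for n in("oil_bottle","pepper_mill"):
    o=models.outline_of(n,p);print(n,o[0]["score"],np.percentile(C[o[0]["region"]&(p["z_map"]>0)],[2,50,98],axis=0).round().tolist())
E
```

```text
t 15.8 tcp [530.9  -3.5 463.2] rpy_deg [179.8    0.77 176.81] F [ 0.3  0.7 -0.2] w 65.0 j [-0.09  0.26  1.63  0.    1.24 -1.61]
grasp pt [533.1  -3.  296.2]
vin (982, [536.5, -40.5, 13.9], [[523.4, -52.6, 198.0], [535.4, -40.3, 202.9], [548.4, -27.9, 204.4]]) (295, [536.2, -40.8, 14.3], [[523.2, -50.8, 150.1], [526.1, -34.9, 162.1], [540.0, -27.6, 177.0]])
oil_bottle 0.71 [[596.0, 345.0, 13.0], [626.0, 373.0, 121.0], [637.0, 401.0, 207.0]]
pepper_mill 0.91 [[511.0, 355.0, 82.0], [534.0, 381.0, 179.0], [544.0, 400.0, 207.0]]
```

>>> play_rows --moves '[0, 0.4, 0, 2, -18, 0, 65, 0, 0, 0, 1, -14, 0, 65, 0, 0, 0, 0, 0, 0, 60, 0, 0, 0, 0, 0, -25, 60, 0, 0, 0, 0, 0, -15, 60, 0, 0, 0, 0, 0, 0, 60]'

```text
time_s: 16.6
eef_pos: [534.0, -31.8, 422.3]
orientation: [3.138, 0.008, 3.092]
ft_force: [0.5, 0.3, 0.8]
width: 60.0
```

```bash
python3 -c "
from h import *
gp(st())"
```

```text
t 16.6 tcp [534.  -31.8 422.3] rpy_deg [179.78   0.44 177.16] F [0.5 0.3 0.8] w 60.0 j [-0.15  0.3   1.67  0.    1.16 -1.67]
grasp pt [535.3 -31.2 255.3]
```

>>> play_rows --moves '[-0.2, 0.3, 0, 1.5, -8.5, 0, 60, 0, 0, 0, 0, 0, 0, 60, 0, 0, 0, 0, 0, -20, 60, 0, 0, 0, 0, 0, -20, 60, 0, 0, 0, 0, 0, -12, 60, 0, 0, 0, 0, 0, 0, 55]'

```text
time_s: 17.2
eef_pos: [536.6, -40.6, 373.3]
orientation: [-3.141, 0.009, 3.092]
ft_force: [0.3, -0.3, -0.8]
width: 56.7
```

```bash
python3 -c "
from h import *
gp(st())"
```

```text
t 17.2 tcp [536.6 -40.6 373.3] rpy_deg [-179.95    0.51  177.17] F [ 0.3 -0.3 -0.8] w 56.7 j [-0.16  0.36  1.72  0.    1.05 -1.68]
grasp pt [538.1 -40.9 206.3]
```

>>> play_rows --moves '[0, 0.5, 0, -0.5, 0, -9, 50, 0, 0, 0, 0, 0, -6, 45, 0, 0, 0, 0, 0, 0, 40, 0, 0, 0, 0, 0, 0, 25, 0, 0, 0, 0, 0, 0, 20, 0, 0, 0, 0, 0, 0, 20, 0, 0, 0, 0, 0, 0, 20]' --newtons 25

```text
time_s: 17.9
eef_pos: [536.6, -40.7, 359.6]
orientation: [-3.14, 0.002, 3.092]
ft_force: [0.2, 0.7, -2.1]
width: 27.6
```

```bash
python3 -c "
from h import *
gp(st())"
```

```text
t 17.9 tcp [536.6 -40.7 359.6] rpy_deg [-1.7990e+02  1.4000e-01  1.7716e+02] F [ 0.2  0.7 -2.1] w 27.6 j [-0.16  0.38  1.73 -0.    1.03 -1.68]
grasp pt [537.  -41.  192.6]
```

>>> play_rows --moves '[0, 0, 0, 0, 0, 10, 20, 0, 0, 0, 0, 0, 20, 20, 0, 0, 0, -3, 12, 25, 20, 0, 0, 0, -8, 28, 5, 20, 0, 0, 0, -10, 38, 0, 20, 0, 0, 0, -11, 42, 0, 20, 0, 0, 0, -11, 42, 0, 20, 0, 0, 0, -11, 42, 0, 20]'

```text
time_s: 18.7
eef_pos: [480.6, 165.7, 427.0]
orientation: [-3.14, 0.006, 3.084]
ft_force: [1.2, -0.2, -2.7]
width: 27.7
```

>>> play_rows --moves '[0, 0, 0, -11, 42, 0, 20, 0, 0, 0, -11, 42, 0, 20, 0, 0, 0, -11, 40, 0, 20, 0, 0, 0, -8, 32, 0, 20, 0, 0, 0, -5, 20, 0, 20, 0, 0, 0, 0, 0, 0, 20]'

```text
time_s: 19.3
eef_pos: [428.9, 352.9, 431.8]
orientation: [3.14, 0.009, 3.089]
ft_force: [0.6, -0.2, -1.7]
width: 27.4
```

```bash
python3 -c "
from h import *
gp(st())"
```

```text
t 19.3 tcp [428.9 352.9 431.8] rpy_deg [179.91   0.49 177.01] F [ 0.6 -0.2 -1.7] w 27.4 j [ 0.61  0.33  1.61 -0.    1.19 -0.91]
grasp pt [430.3 353.1 264.9]
```

>>> play_rows --moves '[0, 0.3, 0, -2, 14, 0, 20, 0, 0, 0, -2, 13, -8, 20, 0, 0, 0, 0, 0, -18, 20, 0, 0, 0, 0, 0, -20, 20, 0, 0, 0, 0, 0, -10, 20, 0, 0, 0, 0, 0, -5, 20, 0, 0, 0, 0, 0, 0, 20]'

```text
time_s: 20.0
eef_pos: [425.3, 381.8, 368.7]
orientation: [3.14, 0.004, 3.087]
ft_force: [-0.2, -0.4, -2.0]
width: 27.4
```

```bash
python3 -c "
from h import *
gp(st())"
```

```text
t 20.0 tcp [425.3 381.8 368.7] rpy_deg [179.9    0.2  176.85] F [-0.2 -0.4 -2. ] w 27.4 j [ 0.65  0.43  1.63 -0.    1.08 -0.87]
grasp pt [425.9 382.1 201.7]
```

>>> play_rows --moves '[0, 0, 0, 0, 0, -3, 20, 0, 0, 0, 0, 0, -2.5, 20, 0, 0, 0, 0, 0, 0, 20, 0, 0, 0, 0, 0, 0, 35, 0, 0, 0, 0, 0, 0, 55, 0, 0, 0, 0, 0, 0, 60, 0, 0, 0, 0, 0, 20, 60, 0, 0, 0, 0, 0, 40, 60]'

```text
time_s: 20.8
eef_pos: [425.6, 381.6, 423.3]
orientation: [3.141, 0.002, 3.086]
ft_force: [0.2, 0.7, 0.9]
width: 58.6
```

```bash
python3 -c "
from h import *
gp(st())
p=eyes.capture('scene');save(p,'s2')"
```

```text
t 20.8 tcp [425.6 381.6 423.3] rpy_deg [1.7998e+02 1.0000e-01 1.7681e+02] F [0.2 0.7 0.9] w 58.6 j [ 0.65  0.37  1.57 -0.    1.19 -0.87]
grasp pt [425.9 381.7 256.3]
```

View pics/s2.png

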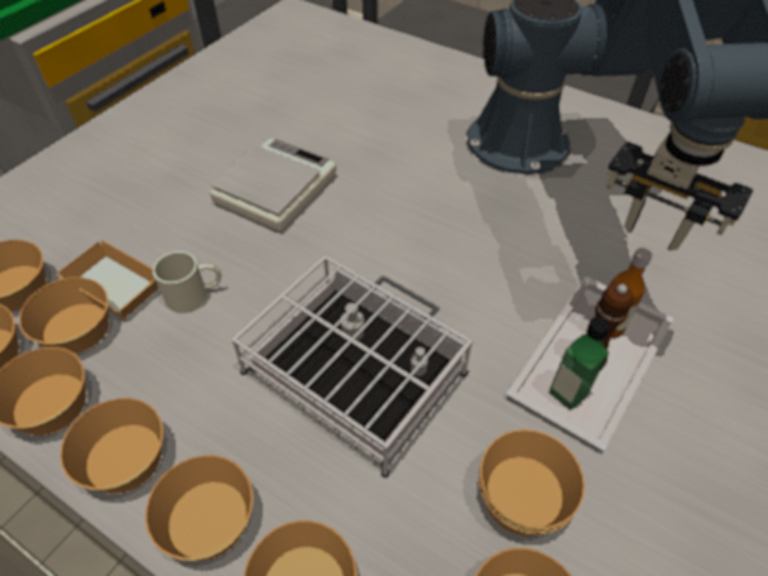

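The scene shows all three standing inside the tray (oil 580,370; the mill behind it; vinegar 622,300), and the bar is clear at (408,293). Moving to the bar with a 91° turn.

>>> play_rows --moves '[0, 0, -6, 5, -15, 10, 60, 0, 0, -7.5, 12, -25, 8, 60, 0, 0, -7.5, 15, -29, 5, 50, 0, 0, -7.5, 15, -29, 0, 40, 0, 0, -7.5, 15, -29, 0, 30, 0, 0, -7.5, 15, -29, 0, 24, 0, 0, -7.5, 15, -29, 0, 24, 0, 0, -7.5, 15, -29, 0, 24]'

```text
time_s: 21.65
eef_pos: [534.6, 163.1, 461.4]
orientation: [3.122, 0.016, 2.033]
ft_force: [0.5, 0.5, 0.5]
width: 24.7
```

>>> play_rows --moves '[0, 0, -7.5, 15, -29, 0, 24, 0, 0, -7.5, 15, -29, 0, 24, 0, 0, -7.5, 15, -25, -10, 24, 0, 0, -6, 10, -15, -10, 24, 0, 0, 0, 0, 0, 0, 24, 0, 0, 0, 0, 0, 0, 24]'

```text
time_s: 22.25
eef_pos: [592.5, 57.3, 442.9]
orientation: [3.117, 0.017, 1.508]
ft_force: [-0.4, 0.5, 0.6]
width: 24.0
```

```bash
python3 - <<'E'
from h import *
gp(st());p=eyes.capture("wrist");save(p,"w3")
C=cloud(p);ok=p["z_map"]>0
x,y,z=C[...,0],C[...,1],C[...,2]
m=ok&(z>60)&(z<72)&(x>590)&(x<630)&(abs(y-47)<90);q=C[m][:,:2].astype(np.float32);print(len(q),cv2.minAreaRect(q) if len(q) else 0)
p=eyes.capture("scene");C=cloud(p);ok=p["z_map"]>0
x,y,z=C[...,0],C[...,1],C[...,2]
m=ok&(z>58)&(z<72)&(x>590)&(x<630)&(abs(y-47)<90);q=C[m][:,:2].astype(np.float32);print(len(q),cv2.minAreaRect(q) if len(q) else 0)
E
```

```text
t 22.25 tcp [592.5  57.3 442.9] rpy_deg [178.57   0.97  86.4 ] F [-0.4  0.5  0.6] w 24.0 j [ 0.02  0.4   1.49 -0.02  1.23  0.09]
grasp pt [596.5  54.2 275.9]
1377 ((615.4752197265625, 50.774662017822266), (128.98255920410156, 36.2088737487793), 86.2797622680664)
192 ((611.9830932617188, 49.8118896484375), (130.1268310546875, 28.838809967041016), 86.81185150146484)
```

View pics/w3.png

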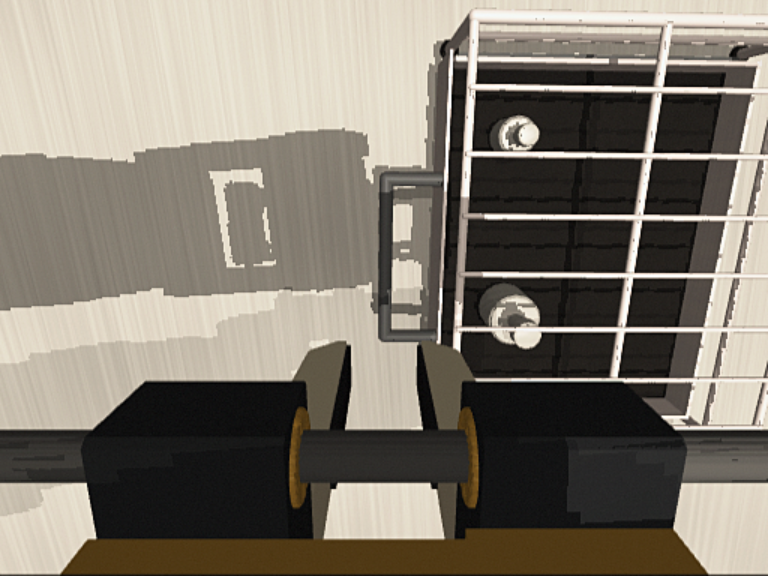

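The wrist view shows the bar (385, 175–340) standing clear of the panel. The large weight is at (520,320) and the small one at (520,133). I'll measure the bar's centre line directly.

```bash
python3 - <<'E'
from h import *
gp(st());p=eyes.capture("wrist")
C=cloud(p)
for row in (130,150,170,190,210):
    l=[(c,*C[row,c].round(0).astype(int)) for c in range(248,272,2)];print(row,l)
print(C[150,296:320:3].round(0).tolist())
E
```

```text
t 22.35 tcp [592.3  57.9 443.1] rpy_deg [178.55   0.97  86.45] F [0.5 1.1 0.1] w 24.0 j [ 0.02  0.39  1.49 -0.02  1.23  0.09]
grasp pt [596.3  54.8 276.1]
130 [(248, np.int64(596), np.int64(95), np.int64(0)), (250, np.int64(598), np.int64(95), np.int64(2)), (252, np.int64(601), np.int64(95), np.int64(1)), (254, np.int64(602), np.int64(100), np.int64(68)), (256, np.int64(605), np.int64(100), np.int64(69)), (258, np.int64(607), np.int64(100), np.int64(68)), (260, np.int64(609), np.int64(100), np.int64(65)), (262, np.int64(614), np.int64(94), np.int64(1)), (264, np.int64(616), np.int64(94), np.int64(1)), (266, np.int64(619), np.int64(94), np.int64(2)), (268, np.int64(621), np.int64(93), np.int64(2)), (270, np.int64(624), np.int64(93), np.int64(2))]
150 [(248, np.int64(594), np.int64(69), np.int64(0)), (250, np.int64(597), np.int64(69), np.int64(1)), (252, np.int64(599), np.int64(69), np.int64(1)), (254, np.int64(601), np.int64(79), np.int64(66)), (256, np.int64(603), np.int64(79), np.int64(68)), (258, np.int64(605), np.int64(79), np.int64(69)), (260, np.int64(608), np.int64(78), np.int6
[... 1519 characters left out ...]
1), np.int64(-12), np.int64(1)), (252, np.int64(594), np.int64(9), np.int64(64)), (254, np.int64(597), np.int64(10), np.int64(69)), (256, np.int64(599), np.int64(10), np.int64(68)), (258, np.int64(601), np.int64(9), np.int64(67)), (260, np.int64(604), np.int64(8), np.int64(65)), (262, np.int64(608), np.int64(-13), np.int64(2)), (264, np.int64(610), np.int64(-14), np.int64(0)), (266, np.int64(613), np.int64(-13), np.int64(2)), (268, np.int64(616), np.int64(-14), np.int64(2)), (270, np.int64(619), np.int64(-14), np.int64(1))]
[[646.0, 76.0, 71.0], [658.0, 67.0, 14.0], [662.0, 67.0, 15.0], [666.0, 67.0, 14.0], [653.0, 81.0, 106.0], [657.0, 80.0, 103.0], [677.0, 66.0, 14.0], [681.0, 66.0, 13.0]]
```

>>> play_rows --moves '[0.9, 1.2, 0, 5, -3, 0, 24, 0, 0, 0, 5, -3, -10, 24, 0, 0, 0, 0, 0, -30, 24, 0, 0, 0, 0, 0, -40, 24, 0, 0, 0, 0, 0, -25, 24, 0, 0, 0, 0, 0, -8, 24, 0, 0, 0, 0, 0, 0, 24]'

```text
time_s: 23.1
eef_pos: [602.9, 53.5, 326.3]
orientation: [3.137, 0.0, 1.516]
ft_force: [0.2, -0.7, 1.1]
width: 23.9
```

```bash
python3 -c "
from h import *
gp(st())"
```

```text
t 23.1 tcp [602.9  53.5 326.3] rpy_deg [1.7971e+02 1.0000e-02 8.6880e+01] F [ 0.2 -0.7  1.1] w 23.9 j [ 0.01  0.54  1.58 -0.    1.03  0.07]
grasp pt [603.8  53.4 159.3]
```

>>> play_rows --moves '[0, 0.2, -0.8, -1, -1, -25, 24, 0, 0, 0, 0, 0, -25, 24, 0, 0, 0, 0, 0, -20, 24, 0, 0, 0, 0, 0, -8, 24, 0, 0, 0, 0, 0, 0, 24]'

```text
time_s: 23.6
eef_pos: [604.5, 52.7, 252.4]
orientation: [3.13, -0.001, 1.503]
ft_force: [-0.1, -0.3, -0.6]
width: 23.6
```

```bash
python3 -c "
from h import *
gp(st())"
```

```text
t 23.6 tcp [604.5  52.7 252.4] rpy_deg [ 1.7935e+02 -3.0000e-02  8.6130e+01] F [-0.1 -0.3 -0.6] w 23.6 j [ 0.01  0.64  1.62 -0.    0.88  0.08]
grasp pt [606.4  52.6  85.4]
```

>>> play_rows --moves '[0, 0.6, 0, -2, 0, -3, 24, 0, 0, 0, 0, 0, -10, 24, 0, 0, 0, 0, 0, -4, 24, 0, 0, 0, 0, 0, 0, 15, 0, 0, 0, 0, 0, 0, 5, 0, 0, 0, 0, 0, 0, 5, 0, 0, 0, 0, 0, 0, 5]' --newtons 30

```text
time_s: 24.3
eef_pos: [603.4, 52.8, 237.9]
orientation: [3.137, -0.0, 1.503]
ft_force: [0.6, -0.7, -3.0]
width: 8.6
```

```bash
python3 -c "
from h import *
gp(st())"
```

```text
t 24.3 tcp [603.4  52.8 237.9] rpy_deg [ 1.7972e+02 -1.0000e-02  8.6140e+01] F [ 0.6 -0.7 -3. ] w 8.6 j [ 0.01  0.66  1.62 -0.    0.86  0.08]
grasp pt [604.2  52.7  70.9]
```

Bar gripped. I'll pull gently along (-0.997, +0.073).

>>> play_rows --moves '[0, 0, 0, -5, 0.4, 0, 5, 0, 0, 0, -9, 0.7, 0, 5, 0, 0, 0, -12, 0.9, 0, 5, 0, 0, 0, -14, 1, 0, 5, 0, 0, 0, -14, 1, 0, 5, 0, 0, 0, -14, 1, 0, 5, 0, 0, 0, -14, 1, 0, 5, 0, 0, 0, -14, 1, 0, 5]'

```text
time_s: 25.1
eef_pos: [502.1, 60.1, 237.9]
orientation: [3.13, -0.001, 1.503]
ft_force: [3.9, 0.3, -5.8]
width: 9.6
```

```bash
python3 -c "
from h import *
gp(st())"
```

```text
t 25.1 tcp [502.1  60.1 237.9] rpy_deg [ 1.7931e+02 -6.0000e-02  8.6110e+01] F [ 3.9  0.3 -5.8] w 9.6 j [ 0.03  0.52  1.89 -0.    0.72  0.1 ]
grasp pt [504.1  60.1  70.9]
```

>>> play_rows --moves '[0, 0, 0, -13, 1, 0, 5, 0, 0, 0, -12, 0.9, 0, 5, 0, 0, 0, -9, 0.7, 0, 5, 0, 0, 0, -5, 0.3, 0, 5, 0, 0, 0, 0, 0, 0, 5]'

```text
time_s: 25.6
eef_pos: [457.7, 63.4, 237.9]
orientation: [3.13, -0.001, 1.503]
ft_force: [-0.8, 0.0, -5.9]
width: 9.3
```

```bash
python3 -c "
from h import *
gp(st())"
```

```text
t 25.6 tcp [457.7  63.4 237.9] rpy_deg [ 1.7934e+02 -6.0000e-02  8.6140e+01] F [-0.8  0.  -5.9] w 9.3 j [ 0.04  0.46  2.   -0.    0.67  0.1 ]
grasp pt [459.6  63.4  70.9]
```

>>> play_rows --moves '[0, 0, 0, 0, 0, 0, 20, 0, 0, 0, 0, 0, 0, 24, 0, 0, 0, 0, 0, 10, 24, 0, 0, 0, 0, 0, 30, 24, 0, 0, 0, 0, 0, 40, 35, 0.3, 0.6, 0, 0, -10, 45, 50, 0, 0, 0, 15, -20, 45, 50, 0, 0, 0, 25, -20, 15, 50]'

```text
time_s: 26.4
eef_pos: [495.6, 14.4, 430.9]
orientation: [-3.14, -0.005, 1.506]
ft_force: [0.8, -0.1, -0.2]
width: 48.9
```

```bash
python3 - <<'E'
from h import *
gp(st());p=eyes.capture("wrist");save(p,"w4")
C=cloud(p);ok=p["z_map"]>0
for n in("weight_large","weight_small"):
    o=models.outline_of(n,p)
    for a in o[:2]:
        q=C[a["region"]&ok];print(n,round(a["score"],2),a["box"],np.percentile(q,[2,50,98],axis=0).round(1).tolist())
        k=q[q[:,2]>(78 if "large" in n else 62)]
        if len(k)>5: print("knob",len(k),cv2.minEnclosingCircle(k[:,:2].astype(np.float32)),k[:,2].max())
p=eyes.capture("scene");C=cloud(p);ok=p["z_map"]>0
o=models.outline_of("weight_large",p);q=C[o[0]["region"]&ok];print(o[0]["score"],np.percentile(q,[2,50,98],axis=0).round(1).tolist())
E
```

```text
t 26.4 tcp [495.6  14.4 430.9] rpy_deg [-179.91   -0.3    86.31] F [ 0.8 -0.1 -0.2] w 48.9 j [-0.07  0.22  1.76  0.01  1.16 -0.  ]
grasp pt [495.4  15.3 263.9]
weight_large 0.65 [312.5, 180.5, 39.2, 38.2] [[539.8, -12.2, 21.0], [555.7, 9.7, 54.0], [577.8, 24.2, 88.8]]
knob 355 ((559.6420288085938, 4.3199591636657715), 10.786823272705078) 89.60828625448892
weight_small 0.88 [311.4, 48.0, 30.8, 33.9] [[549.4, 131.4, 19.3], [560.1, 141.9, 46.3], [576.4, 157.4, 72.8]]
knob 248 ((562.849853515625, 145.328125), 7.86264181137085) 73.7108294162066
0.6 [[528.0, 343.5, 2.5], [624.6, 373.6, 116.8], [637.2, 402.3, 207.2]]
```

View pics/w4.png

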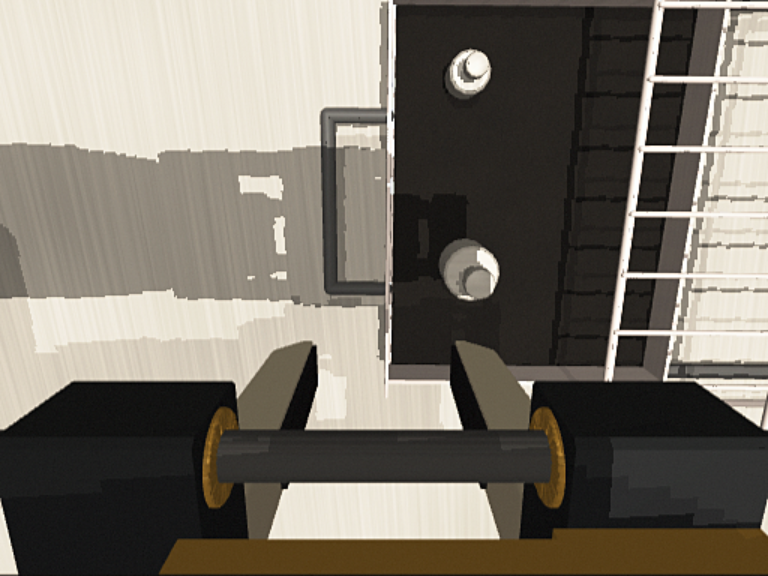

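The wrist view shows both weights standing, large at (470,272) and small at (470,72). The large knob is at (559.6, 4.3), radius 10.8, top about 88. Moving over it.

>>> play_rows --moves '[0, -0.3, 0, 20, -3, 0, 50, 0, 0, 0, 22, -4, -10, 50, 0, 0, 0, 14, -2, -30, 50, 0, 0, 0, 0, 0, -35, 50, 0, 0, 0, 0, 0, -20, 50, 0, 0, 0, 0, 0, -5, 50, 0, 0, 0, 0, 0, 0, 50]'

```text
time_s: 27.35
eef_pos: [547.9, 10.6, 316.6]
orientation: [-3.125, -0.006, 1.51]
ft_force: [0.7, 1.2, 0.0]
width: 50.1
```

```bash
python3 -c "
from h import *
gp(st())"
```

```text
t 27.35 tcp [547.9  10.6 316.6] rpy_deg [-179.06   -0.35   86.52] F [0.7 1.2 0. ] w 50.1 j [-0.07  0.46  1.73  0.01  0.97 -0.01]
grasp pt [545.2  11.8 149.6]
```

>>> play_rows --moves '[-0.3, -0.8, 0, 6, -3, 0, 50, 0, 0, 0, 5.5, -3, -10, 50, 0, 0, 0, 0, 0, -15, 50, 0, 0, 0, 0, 0, 0, 50]'

```text
time_s: 27.75
eef_pos: [561.1, 4.4, 293.5]
orientation: [3.137, -0.001, 1.511]
ft_force: [-0.1, 0.2, 0.1]
width: 49.9
```

```bash
python3 -c "
from h import *
gp(st())"
```

```text
t 27.75 tcp [561.1   4.4 293.5] rpy_deg [ 1.7975e+02 -7.0000e-02  8.6570e+01] F [-0.1  0.2  0.1] w 49.9 j [-0.08  0.51  1.72  0.    0.91 -0.02]
grasp pt [561.8   4.5 126.5]
```

>>> play_rows --moves '[0, 0, 0, -2, 0, -18, 50, 0, 0, 0, 0, 0, -18, 45, 0, 0, 0, 0, 0, -6, 40, 0, 0, 0, 0, 0, -1, 40, 0, 0, 0, 0, 0, 0, 40]'

```text
time_s: 28.25
eef_pos: [561.1, 3.7, 252.9]
orientation: [3.131, -0.001, 1.51]
ft_force: [-0.3, -0.3, 0.6]
width: 40.2
```

```bash
python3 -c "
from h import *
gp(st())"
```

```text
t 28.25 tcp [561.1   3.7 252.9] rpy_deg [ 1.794e+02 -6.000e-02  8.654e+01] F [-0.3 -0.3  0.6] w 40.2 j [-0.08  0.57  1.74  0.    0.82 -0.02]
grasp pt [562.9   3.8  85.9]
```

>>> play_rows --moves '[0, 0.6, 0, -1.5, 0.5, -4, 40, 0, 0, 0, 0, 0, -1, 40, 0, 0, 0, 0, 0, 0, 30, 0, 0, 0, 0, 0, 0, 20, 0, 0, 0, 0, 0, 0, 12, 0, 0, 0, 0, 0, 0, 12, 0, 0, 0, 0, 0, 0, 12]' --newtons 30

```text
time_s: 28.95
eef_pos: [560.0, 4.2, 249.7]
orientation: [3.139, -0.0, 1.51]
ft_force: [0.0, 0.5, -0.9]
width: 21.4
```

```bash
python3 -c "
from h import *
gp(st())"
```

```text
t 28.95 tcp [560.    4.2 249.7] rpy_deg [ 1.7988e+02 -1.0000e-02  8.6540e+01] F [ 0.   0.5 -0.9] w 21.4 j [-0.08  0.57  1.74  0.    0.82 -0.02]
grasp pt [560.4   4.2  82.7]
```

>>> play_rows --moves '[0, 0, 0, 0, 0, 10, 12, 0, 0, 0, 0, 0, 25, 12, 0, 0, 0, 0, 0, 30, 12, 0, 0, 0, -2, -8, 25, 12, 0, 0, 0, -5, -28, 5, 12, 0, 0, 0, -7, -38, 0, 12, 0, 0, 0, -7, -42, 0, 12, 0, 0, 0, -8, -42, 0, 12]'

```text
time_s: 29.75
eef_pos: [528.4, -154.0, 350.5]
orientation: [-3.14, -0.001, 1.518]
ft_force: [1.2, -0.6, -4.7]
width: 21.1
```

```bash
python3 -c "
from h import *
gp(st())
p=eyes.capture('wrist');save(p,'w5')
C=cloud(p);ok=p['z_map']>0;x,y,z=C[...,0],C[...,1],C[...,2]
m=ok&(z>50)&(z<63)&(x>330)&(x<620)&(y<-270)&(y>-510);q=C[m];print(len(q),q.min(0) if len(q) else '',q.max(0) if len(q) else '')
"
```

```text
t 29.75 tcp [ 528.4 -154.   350.5] rpy_deg [-1.7988e+02 -5.0000e-02  8.6960e+01] F [ 1.2 -0.6 -4.7] w 21.1 j [-0.37  0.41  1.7   0.    1.02 -0.32]
grasp pt [ 528.1 -153.8  183.5]
2128 [ 483.08308075 -325.47819685   52.76078758] [ 554.18633672 -288.03336752   59.78901031]
```

>>> play_rows --moves '[0, 0, 0, -7, -40, 0, 12, 0, 0, 0, -7, -40, 0, 12, 0, 0, 0, -7, -40, 0, 12, 0, 0, 0, -6, -32, 0, 12, 0, 0, 0, -4, -22, 0, 12, 0, 0, 0, -2, -12, 0, 12, 0, 0, 0, 0, 0, 0, 12, 0, 0, 0, 0, 0, 0, 12]'

```text
time_s: 30.6
eef_pos: [490.2, -352.9, 352.0]
orientation: [-3.136, -0.001, 1.512]
ft_force: [-1.0, -0.1, -4.5]
width: 21.0
```

```bash
python3 -c "
from h import *
gp(st())
p=eyes.capture('wrist');save(p,'w5')
C=cloud(p);ok=p['z_map']>0;x,y,z=C[...,0],C[...,1],C[...,2]
m=(ok&(z>54.5)&(z<61)&(x>330)&(x<620)&(y<-270)&(y>-510));q=C[m][:,:2].astype(np.float32);print(len(q),cv2.minAreaRect(q))
for yy in range(-380,-290,15):
    k=q[abs(q[:,1]-yy)<2]
    if len(k): print(yy,k[:,0].min(),k[:,0].max())
for xx in range(420,570,20):
    k=q[abs(q[:,0]-xx)<2]
    if len(k): print('x',xx,k[:,1].max())
"
```

```text
t 30.6 tcp [ 490.2 -352.9  352. ] rpy_deg [-1.797e+02 -7.000e-02  8.662e+01] F [-1.  -0.1 -4.5] w 21.0 j [-0.7   0.5   1.56 -0.    1.09 -0.64]
grasp pt [ 489.3 -352.6  185. ]
19246 ((487.11328125, -367.6688232421875), (160.2055206298828, 151.6742706298828), 2.8387839794158936)
-380 407.94168 567.8463
-365 407.18756 566.5513
-350 406.14215 565.5645
-335 406.10953 565.64526
-320 405.19815 564.49176
-305 404.63083 563.3638
x 420 -295.36594
x 440 -294.143
x 460 -293.02008
x 480 -292.37933
x 500 -291.1713
x 520 -290.08255
x 540 -289.4442
x 560 -288.21396
```

View pics/w5.png

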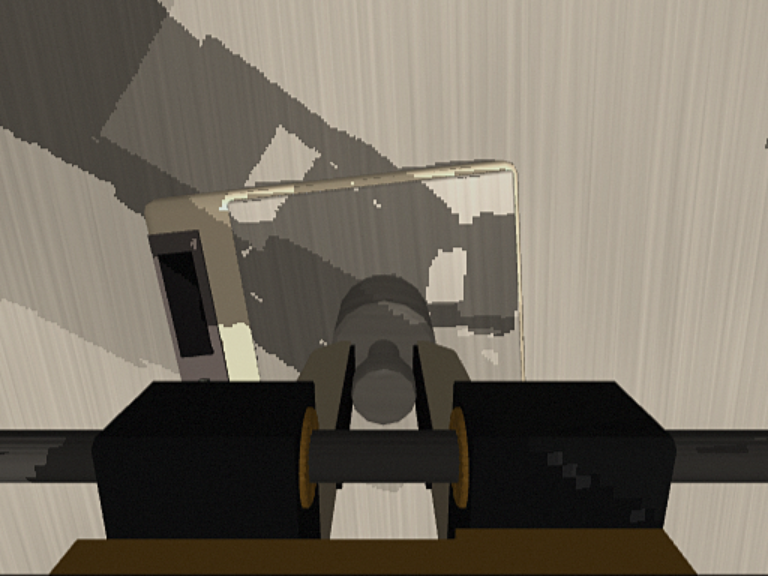

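The picture shows the weight hanging upright at (380,360) above the pan. The pan edges put its centre at about (488, -383). Shifting and lowering.

>>> play_rows --moves '[0, 0, 0, 0, -14, 0, 12, 0, 0, 0, -1, -13, 0, 12, 0, 0, 0, 0, 0, 0, 12, 0, 0, 0, 0, 0, -20, 12, 0, 0, 0, 0, 0, -15, 12, 0, 0, 0, 0, 0, -5, 12, 0, 0, 0, 0, 0, 0, 12]'

```text
time_s: 31.35
eef_pos: [490.4, -379.9, 311.0]
orientation: [-3.137, -0.001, 1.515]
ft_force: [0.2, 0.2, -5.2]
width: 21.1
```

```bash
python3 -c "
from h import *
gp(st())"
```

```text
t 31.35 tcp [ 490.4 -379.9  311. ] rpy_deg [-1.7973e+02 -7.0000e-02  8.6810e+01] F [ 0.2  0.2 -5.2] w 21.1 j [-0.73  0.58  1.54 -0.    1.02 -0.68]
grasp pt [ 489.7 -379.7  144. ]
```

>>> play_rows --moves '[0, -0.2, 0, -1.5, -3, -6, 12, 0, 0, 0, 0, 0, -6, 12, 0, 0, 0, 0, 0, -2, 12, 0, 0, 0, 0, 0, 0, 12]'

```text
time_s: 31.75
eef_pos: [489.1, -383.3, 297.1]
orientation: [3.141, -0.0, 1.515]
ft_force: [0.3, -0.2, -4.8]
width: 21.4
```

```bash
python3 -c "
from h import *
gp(st())"
```

```text
t 31.75 tcp [ 489.1 -383.3  297.1] rpy_deg [ 1.7998e+02 -3.0000e-02  8.6820e+01] F [ 0.3 -0.2 -4.8] w 21.4 j [-0.74  0.6   1.55  0.    0.99 -0.68]
grasp pt [ 489.2 -383.2  130.1]
```

>>> play_rows --moves '[0, 0, 0, -0.5, 0, -1.5, 12, 0, 0, 0, 0, 0, -1, 12, 0, 0, 0, 0, 0, 0, 12]'

```text
time_s: 32.05
eef_pos: [488.7, -383.3, 295.1]
orientation: [3.14, 0.0, 1.515]
ft_force: [-0.8, 0.8, -4.8]
width: 20.7
```

```bash
python3 -c "
from h import *
gp(st())"
```

```text
t 32.05 tcp [ 488.7 -383.3  295.1] rpy_deg [1.7994e+02 1.0000e-02 8.6830e+01] F [-0.8  0.8 -4.8] w 20.7 j [-0.74  0.6   1.55  0.    0.99 -0.69]
grasp pt [ 488.9 -383.4  128.1]
```

>>> play_rows --moves '[0, 0, 0, 0, 0, -1.2, 12, 0, 0, 0, 0, 0, -0.8, 12, 0, 0, 0, 0, 0, 0, 12]'

```text
time_s: 32.35
eef_pos: [488.9, -383.4, 295.1]
orientation: [3.139, 0.001, 1.516]
ft_force: [-0.1, 0.0, -5.2]
width: 20.7
```

```bash
python3 -c "
from h import *
gp(st())"
```

```text
t 32.35 tcp [ 488.9 -383.4  295.1] rpy_deg [1.7986e+02 8.0000e-02 8.6830e+01] F [-0.1  0.  -5.2] w 20.7 j [-0.74  0.6   1.55  0.    0.99 -0.69]
grasp pt [ 489.3 -383.6  128.1]
```

>>> play_rows --moves '[0, 0, 0, -0.5, 0, -2, 12, 0, 0, 0, 0, 0, -1.5, 12, 0, 0, 0, 0, 0, 0, 12]'

```text
time_s: 32.65
eef_pos: [489.1, -383.6, 295.2]
orientation: [3.135, 0.004, 1.516]
ft_force: [1.0, -0.2, -4.6]
width: 21.1
```

```bash
python3 -c "
from h import *
gp(st())"
```

```text
t 32.65 tcp [ 489.1 -383.6  295.2] rpy_deg [179.63   0.22  86.84] F [ 1.  -0.2 -4.6] w 21.1 j [-0.74  0.6   1.55  0.    0.98 -0.69]
grasp pt [ 490.1 -384.3  128.2]
```

>>> play_rows --moves '[0.2, 0.4, 0, -0.5, 0.4, -3, 12, 0, 0, 0, 0, 0, 0, 12, 0, 0, 0, 0, 0, 0, 12]'

```text
time_s: 32.95
eef_pos: [489.9, -383.6, 294.9]
orientation: [3.136, 0.004, 1.516]
ft_force: [0.3, -0.4, -1.5]
width: 21.3
```

```bash
python3 -c "
from h import *
gp(st())"
```

```text
t 32.95 tcp [ 489.9 -383.6  294.9] rpy_deg [179.7    0.24  86.84] F [ 0.3 -0.4 -1.5] w 21.3 j [-0.74  0.6   1.55  0.    0.98 -0.68]
grasp pt [ 490.7 -384.3  127.9]
```

In contact: the load is down to -1.5 N, so the pan carries the weight. Release, rise, and check.

>>> play_rows --moves '[0, 0, 0, 0, 0, 0, 25, 0, 0, 0, 0, 0, 0, 35, 0, 0, 0, 0, 0, 0, 45, 0, 0, 0, 0, 0, 0, 50, 0, 0, 0, 0, 0, 10, 50, 0, 0, 0, 0, 0, 30, 50, 0, 0, 0, 0, 5, 40, 50, 0, 0, 0, 0, 30, 40, 50]'

```text
time_s: 33.75
eef_pos: [488.6, -349.7, 414.0]
orientation: [-3.14, -0.001, 1.513]
ft_force: [-0.1, -0.1, 0.4]
width: 50.2
```

>>> play_rows --moves '[0, 0, 0, -5, 40, 0, 40, 0, 0, 0, -5, 40, 0, 30, 0, 0, 0, -5, 40, 0, 20, 0, 0, 0, -5, 40, 0, 10, 0, 0, 0, -5, 42, 0, 3, 0, 0, 0, -5, 42, 0, 0, 0, 0, 0, -5, 42, 0, 0, 0, 0, 0, -5, 30, 0, 0]'

```text
time_s: 34.55
eef_pos: [444.9, -23.4, 427.5]
orientation: [3.125, 0.008, 1.509]
ft_force: [1.2, -0.6, 0.3]
width: 0.3
```

```bash
python3 - <<'E'
from h import *
gp(st())
for c in("side","scene"):
    p=eyes.capture(c);C=cloud(p);ok=p["z_map"]>0;x,y,z=C[...,0],C[...,1],C[...,2]
    if c=="side": save(p,"sd2")
    print(c,top(C,ok,489,-383,118,140),top(C,ok,489,-383,62,100,30))
    m=ok&(z>60)&(z<72)&(x>430)&(x<480)&(abs(y-60)<60);q=C[m];print(len(q),np.percentile(q,[3,50,97],axis=0).round().tolist() if len(q) else "")
E
```

```text
t 34.55 tcp [444.9 -23.4 427.5] rpy_deg [179.07   0.45  86.46] F [ 1.2 -0.6  0.3] w 0.3 j [-0.16  0.13  1.88 -0.01  1.11 -0.09]
grasp pt [447.5 -24.8 260.5]
side (77, [488.9, -384.3, 11.0], [[479.3, -394.8, 118.8], [487.6, -386.5, 128.5], [498.2, -375.2, 131.7]]) (314, [489.5, -384.1, 22.6], [[469.4, -404.8, 63.3], [482.2, -392.9, 91.9], [507.7, -368.1, 98.2]])
94 [[452.0, 5.0, 60.0], [458.0, 63.0, 65.0], [475.0, 116.0, 68.0]]
scene (40, [493.6, -381.8, 10.7], [[484.8, -389.6, 120.0], [495.7, -378.4, 127.5], [503.5, -371.6, 131.8]]) (171, [493.5, -380.3, 21.8], [[475.9, -397.5, 62.8], [502.4, -373.3, 89.4], [514.3, -360.9, 98.6]])
134 [[456.0, 1.0, 61.0], [464.0, 55.0, 65.0], [478.0, 117.0, 68.0]]
```

View pics/sd2.png

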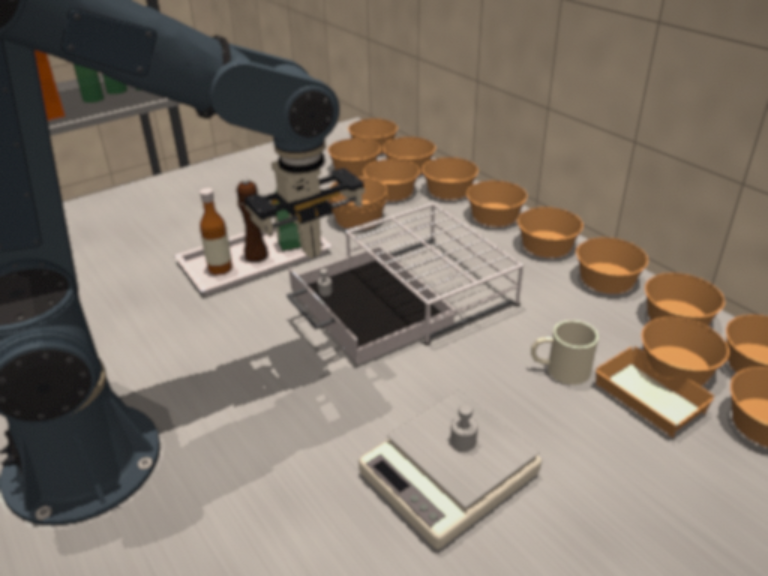

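The side view shows the weight upright at the pan's centre (463,430); the same camera puts it at (489, -384) against the pan's (487.3, -384.1). The small weight still stands in the drawn-out tray (325,285). Next I'll push the pull-out shut with closed fingers on the bar.

>>> play_rows --moves '[0.4, 0.8, 0, -6, 27, 0, 0, 0, 0, 0, -7, 28, -20, 0, 0, 0, 0, -6, 25, -40, 0, 0, 0, 0, 0, 0, -45, 0, 0, 0, 0, 0, 0, -40, 0, 0, 0, 0, 0, 0, -20, 0, 0, 0, 0, 0, 0, 0, 0]'

```text
time_s: 35.35
eef_pos: [426.3, 57.9, 263.0]
orientation: [3.127, 0.002, 1.512]
ft_force: [-0.4, -0.5, 0.6]
width: 1.0
```

```bash
python3 -c "
from h import *
gp(st())"
```

```text
t 35.35 tcp [426.3  57.9 263. ] rpy_deg [1.7919e+02 9.0000e-02 8.6630e+01] F [-0.4 -0.5  0.6] w 1.0 j [ 0.03  0.36  2.07 -0.    0.69  0.09]
grasp pt [428.6  57.5  96.1]
```

>>> play_rows --moves '[0, 0.5, 0, -3, 3, -12, 0, 0, 0, 0, 0, 2, -14, 0, 0, 0, 0, 0, 0, -5, 0, 0, 0, 0, 0, 0, 0, 0, 0, 0, 0, 5, 0, 0, 0, 0, 0, 0, 7, -0.5, 0, 0, 0, 0, 0, 9, -0.7, 0, 0, 0, 0, 0, 12, -0.9, 0, 0]'

```text
time_s: 36.15
eef_pos: [459.2, 60.0, 235.5]
orientation: [3.133, 0.002, 1.51]
ft_force: [-3.6, 1.4, -2.2]
width: 0.5
```

```bash
python3 -c "
from h import *
gp(st())"
```

```text
t 36.15 tcp [459.2  60.  235.5] rpy_deg [1.7951e+02 1.0000e-01 8.6540e+01] F [-3.6  1.4 -2.2] w 0.5 j [ 0.03  0.46  2.   -0.    0.67  0.09]
grasp pt [460.6  59.6  68.5]
```

>>> play_rows --moves '[0, 0, 0, 12, -0.9, 0, 0, 0, 0, 0, 13, -1, 0, 0, 0, 0, 0, 13, -1, 0, 0, 0, 0, 0, 13, -1, 0, 0, 0, 0, 0, 13, -1, 0, 0, 0, 0, 0, 13, -1, 0, 0, 0, 0, 0, 11, -1, 0, 0, 0, 0, 0, 8, -0.6, 0, 0]'

```text
time_s: 36.95
eef_pos: [561.6, 52.2, 235.5]
orientation: [-3.141, 0.001, 1.51]
ft_force: [-3.4, 1.5, 0.1]
width: 0.5
```

```bash
python3 - <<'E'
from h import *
gp(st())
p=eyes.capture("scene");C=cloud(p);ok=p["z_map"]>0;x,y,z=C[...,0],C[...,1],C[...,2]
m=ok&(z>62)&(z<72)&(x>480)&(x<640)&(abs(y-55)<70);q=C[m]
for yy in (0,10,85,95,105):
    k=q[abs(q[:,1]-yy)<4]; print(yy,len(k),k[:,0].min().round(1) if len(k) else "")
E
```

```text
t 36.95 tcp [561.6  52.2 235.5] rpy_deg [-1.7997e+02  4.0000e-02  8.6500e+01] F [-3.4  1.5  0.1] w 0.5 j [ 0.01  0.6   1.74 -0.    0.8   0.07]
grasp pt [561.5  52.1  68.5]
0 5 619.9
10 6 619.0
85 18 583.4
95 18 583.4
105 26 584.3
```

>>> play_rows --moves '[0, 0, 0, 5, -0.4, 0, 0, 0, 0, 0, 4, -0.3, 0, 0, 0, 0, 0, 3, -0.2, 0, 0, 0, 0, 0, 3, -0.2, 0, 0, 0, 0, 0, 3, -0.2, 0, 0]'

```text
time_s: 37.5
eef_pos: [581.2, 50.6, 235.8]
orientation: [-3.141, 0.001, 1.51]
ft_force: [-2.7, 0.2, -0.4]
width: 0.6
```

```bash
python3 -c "
from h import *
gp(st())"
```

```text
t 37.5 tcp [581.2  50.6 235.8] rpy_deg [-1.7997e+02  5.0000e-02  8.6500e+01] F [-2.7  0.2 -0.4] w 0.6 j [ 0.01  0.63  1.68 -0.    0.83  0.07]
grasp pt [581.1  50.5  68.8]
```

Likely near the stop. Pushing in small steps until the force rises.

>>> play_rows --moves '[0, 0, 0, 3, -0.2, 0, 0, 0, 0, 0, 3, -0.2, 0, 0, 0, 0, 0, 3, -0.2, 0, 0]'

```text
time_s: 37.8
eef_pos: [590.8, 49.9, 235.8]
orientation: [-3.141, 0.001, 1.51]
ft_force: [-2.7, 0.2, 0.4]
width: 0.7
```

```bash
python3 -c "
from h import *
gp(st())"
```

```text
t 37.8 tcp [590.8  49.9 235.8] rpy_deg [-1.7995e+02  6.0000e-02  8.6500e+01] F [-2.7  0.2  0.4] w 0.7 j [ 0.01  0.64  1.66 -0.    0.84  0.07]
grasp pt [590.7  49.8  68.8]
```

>>> play_rows --moves '[0, 0, 0, 3, -0.2, 0, 0, 0, 0, 0, 3, -0.2, 0, 0]'

```text
time_s: 38.0
eef_pos: [595.2, 49.7, 235.6]
orientation: [-3.13, 0.001, 1.51]
ft_force: [-29.3, 1.8, 25.2]
width: 0.5
```

```bash
python3 - <<'E'
from h import *
gp(st())
p=eyes.capture("scene");C=cloud(p);ok=p["z_map"]>0;x,y,z=C[...,0],C[...,1],C[...,2]
m=ok&(z>62)&(z<72)&(x>480)&(x<640)&(abs(y-55)<70);q=C[m]
for yy in (85,95,105):
    k=q[abs(q[:,1]-yy)<4]; print(yy,len(k),k[:,0].min().round(1) if len(k) else "")
E
```

```text
t 38.0 tcp [595.2  49.7 235.6] rpy_deg [-1.7934e+02  8.0000e-02  8.6500e+01] F [-29.3   1.8  25.2] w 0.5 j [ 0.01  0.65  1.64 -0.    0.86  0.07]
grasp pt [593.3  49.6  68.6]
85 7 613.0
95 8 616.5
105 14 616.3
```

The stop is reached (about 29 N). Backing off, rising, and turning back towards the tray.

>>> play_rows --moves '[0, 0, 0, -8, 0.5, 0, 0, 0, 0, 0, -15, 1, 5, 0, 0, 0, 0, -15, 5, 35, 10, 0, 0, 6, -10, 15, 45, 25, 0, 0, 7.5, -10, 25, 45, 40, 0, 0, 7.5, -10, 30, 45, 60, 0, 0, 7.5, -8, 30, 45, 65, 0, 0, 7.5, -8, 32, 10, 65]'

```text
time_s: 38.85
eef_pos: [511.2, 181.0, 461.8]
orientation: [-3.138, 0.007, 2.154]
ft_force: [-0.2, -0.1, -0.1]
width: 43.6
```

>>> play_rows --moves '[0, 0, 7.5, -8, 32, 0, 65, 0, 0, 7.5, -8, 32, 0, 65, 0, 0, 7.5, -8, 32, 0, 65, 0, 0, 7.5, -4, 30, 0, 65, 0, 0, 7.5, 0, 25, 0, 65, 0, 0, 7.5, 0, 20, 0, 65, 0, 0, 7.5, 0, 15, 0, 65, 0, 0, 3, 0, 0, 0, 65]'

```text
time_s: 39.65
eef_pos: [480.6, 378.4, 468.4]
orientation: [3.128, 0.02, -3.113]
ft_force: [0.1, -0.8, -0.1]
width: 65.0
```

```bash
python3 - <<'E'
from h import *
gp(st());p=eyes.capture("wrist");save(p,"w6")
C=cloud(p);ok=p["z_map"]>0
for n,x,y in(("oil",605,373.5),("mill",517,378.5),("vin",426,382)):print(n,top(C,ok,x,y,196,215,22))
p=eyes.capture("scene");save(p,"s3");C=cloud(p);ok=p["z_map"]>0;x,y,z=C[...,0],C[...,1],C[...,2]
m=ok&(z>58)&(z<72)&(x>590)&(x<630)&(abs(y-47)<90);q=C[m][:,:2].astype(np.float32);print(len(q),cv2.minAreaRect(q))
E
```

```text
t 39.65 tcp [480.6 378.4 468.4] rpy_deg [ 179.23    1.12 -178.33] F [ 0.1 -0.8 -0.1] w 65.0 j [ 0.59  0.41  1.41  0.    1.3  -1.01]
grasp pt [483.8 380.7 301.5]
oil (728, [604.0, 373.7, 15.0], [[593.1, 360.0, 203.4], [603.6, 373.9, 207.9], [617.0, 387.2, 209.1]])
mill (881, [516.3, 378.8, 18.0], [[502.8, 364.7, 196.1], [514.5, 378.6, 197.1], [531.2, 393.4, 209.9]])
vin (1119, [427.0, 383.7, 13.8], [[414.5, 371.6, 204.1], [426.6, 383.6, 206.0], [439.0, 395.8, 207.4]])
173 ((616.9205932617188, 48.356048583984375), (128.63478088378906, 25.9044132232666), 89.94403839111328)
```

View pics/s3.png

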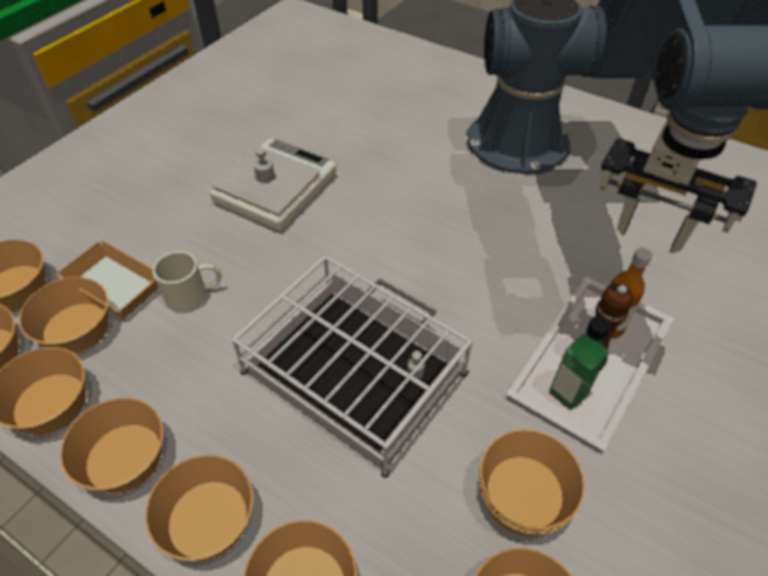

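The scene shows the pull-out shut (bar at 405,296, slightly further in than at the start), the small weight standing under the deck (415,362), the large weight on the pan (263,168), and all three items standing in the tray. Now the vinegar goes back.

>>> play_rows --moves '[-0.7, 1, -2.5, -14, 1, 0, 65, 0, 0, -2, -18, 2, 0, 62, 0, 0, 0, -17, 2, 0, 60, 0, 0, 0, 0, 0, 0, 60, 0, 0, 0, 0, 0, -25, 60, 0, 0, 0, 0, 0, -15, 60, 0, 0, 0, 0, 0, 0, 60]'

```text
time_s: 40.45
eef_pos: [432.8, 380.1, 429.4]
orientation: [3.137, 0.009, 3.068]
ft_force: [-0.6, -0.7, 0.2]
width: 60.4
```

```bash
python3 -c "
from h import *
gp(st())"
```

```text
t 40.45 tcp [432.8 380.1 429.4] rpy_deg [179.73   0.5  175.76] F [-0.6 -0.7  0.2] w 60.4 j [ 0.64  0.37  1.56 -0.    1.2  -0.86]
grasp pt [434.3 380.8 262.4]
```

>>> play_rows --moves '[-0.2, 0.4, 1, -6, 3, 0, 60, 0, 0, 0, 0, 0, 0, 60, 0, 0, 0, 0, 0, -20, 60, 0, 0, 0, 0, 0, -20, 60, 0, 0, 0, 0, 0, -12, 60, 0, 0, 0, 0, 0, 0, 55]'

```text
time_s: 41.05
eef_pos: [428.1, 383.5, 380.7]
orientation: [3.136, 0.007, 3.084]
ft_force: [-0.8, -0.4, 0.3]
width: 56.4
```

```bash
python3 -c "
from h import *
gp(st())"
```

```text
t 41.05 tcp [428.1 383.5 380.7] rpy_deg [179.69   0.43 176.71] F [-0.8 -0.4  0.3] w 56.4 j [ 0.65  0.42  1.61 -0.    1.1  -0.86]
grasp pt [429.4 384.3 213.7]
```

>>> play_rows --moves '[-0.2, 0.3, 0, -1.5, 0, -9, 50, 0, 0, 0, 0, 0, -9, 45, 0, 0, 0, 0, 0, 0, 40, 0, 0, 0, 0, 0, 0, 25, 0, 0, 0, 0, 0, 0, 20, 0, 0, 0, 0, 0, 0, 20, 0, 0, 0, 0, 0, 0, 20]' --newtons 25

```text
time_s: 41.75
eef_pos: [426.9, 383.8, 363.7]
orientation: [3.138, 0.004, 3.084]
ft_force: [1.2, 0.6, -3.2]
width: 27.3
```

```bash
python3 -c "
from h import *
gp(st())"
```

```text
t 41.75 tcp [426.9 383.8 363.7] rpy_deg [179.82   0.24 176.71] F [ 1.2  0.6 -3.2] w 27.3 j [ 0.65  0.44  1.63 -0.    1.07 -0.86]
grasp pt [427.7 384.3 196.7]
```

>>> play_rows --moves '[0, 0, 0, 0, 0, 10, 20, 0, 0, 0, 0, 0, 22, 20, 0, 0, 0, 2, -12, 25, 20, 0, 0, 0, 7, -28, 5, 20, 0, 0, 0, 10, -38, 0, 20, 0, 0, 0, 11, -42, 0, 20, 0, 0, 0, 11, -42, 0, 20, 0, 0, 0, 11, -42, 0, 20]'

```text
time_s: 42.55
eef_pos: [477.9, 176.7, 433.2]
orientation: [3.137, 0.007, 3.092]
ft_force: [1.3, 0.1, -2.0]
width: 27.6
```

>>> play_rows --moves '[0, 0, 0, 11, -42, 0, 20, 0, 0, 0, 11, -42, 0, 20, 0, 0, 0, 10, -38, 0, 20, 0, 0, 0, 8, -32, 0, 20, 0, 0, 0, 6, -24, 0, 20, 0, 0, 0, 3, -12, 0, 20, 0, 0, 0, 0, 0, 0, 20, 0, 0, 0, 0, 0, 0, 20]'

```text
time_s: 43.35
eef_pos: [527.5, -25.2, 439.0]
orientation: [3.136, 0.013, 3.086]
ft_force: [-0.2, 0.3, -2.1]
width: 27.6
```

```bash
python3 -c "
from h import *
gp(st())"
```

```text
t 43.35 tcp [527.5 -25.2 439. ] rpy_deg [179.71   0.74 176.82] F [-0.2  0.3 -2.1] w 27.6 j [-0.14  0.27  1.67  0.01  1.19 -1.65]
grasp pt [529.7 -24.4 272.1]
```

>>> play_rows --moves '[-0.2, 0.6, 0, 5, -9, 0, 20, 0, 0, 0, 3, -6, -12, 20, 0, 0, 0, 0, 0, -22, 20, 0, 0, 0, 0, 0, -20, 20, 0, 0, 0, 0, 0, -8, 20, 0, 0, 0, 0, 0, 0, 20]'

```text
time_s: 43.95
eef_pos: [536.1, -38.2, 372.9]
orientation: [3.141, 0.001, 3.091]
ft_force: [-0.1, 0.0, -2.5]
width: 27.3
```

```bash
python3 -c "
from h import *
gp(st())"
```

```text
t 43.95 tcp [536.1 -38.2 372.9] rpy_deg [1.7994e+02 7.0000e-02 1.7712e+02] F [-0.1  0.  -2.5] w 27.3 j [-0.16  0.36  1.72  0.    1.06 -1.68]
grasp pt [536.3 -38.  205.9]
```

>>> play_rows --moves '[0, 0, 0, 0.3, -2.3, -5, 20, 0, 0, 0, 0, 0, -5, 20, 0, 0, 0, 0, 0, 0, 20]'

```text
time_s: 44.25
eef_pos: [536.9, -40.6, 363.3]
orientation: [3.141, 0.003, 3.092]
ft_force: [-0.7, 0.2, -2.6]
width: 27.6
```

```bash
python3 -c "
from h import *
gp(st())"
```

```text
t 44.25 tcp [536.9 -40.6 363.3] rpy_deg [1.7995e+02 1.7000e-01 1.7715e+02] F [-0.7  0.2 -2.6] w 27.6 j [-0.16  0.38  1.73  0.    1.04 -1.68]
grasp pt [537.3 -40.4 196.3]
```

>>> play_rows --moves '[0, 0, 0, -0.5, 0, -3, 20, 0, 0, 0, 0, 0, -1, 20, 0, 0, 0, 0, 0, 0, 20, 0, 0, 0, 0, 0, 0, 32, 0, 0, 0, 0, 0, 0, 50, 0, 0, 0, 0, 0, 0, 60]'

```text
time_s: 44.85
eef_pos: [536.9, -40.7, 361.3]
orientation: [3.141, 0.008, 3.092]
ft_force: [0.5, -0.8, -0.2]
width: 43.8
```

```bash
python3 -c "
from h import *
gp(st())"
```

```text
t 44.85 tcp [536.9 -40.7 361.3] rpy_deg [179.99   0.45 177.15] F [ 0.5 -0.8 -0.2] w 43.8 j [-0.16  0.38  1.73  0.    1.03 -1.68]
grasp pt [538.2 -40.7 194.3]
```

>>> play_rows --moves '[0, 0, 0, 0, 0, 0, 60, 0, 0.3, 0, 0, 0, 20, 60, 0, 0, 0, 0, 0, 45, 60, 0, 0, 0, 0, 10, 40, 70, 0, 0, 0, -2, 35, 5, 75, 0, 0, 0, -2, 42, 0, 75, 0, 0, 0, -2, 42, 0, 75, 0, 0, 0, -2, 42, 0, 75]'

```text
time_s: 45.65
eef_pos: [527.6, 131.9, 476.5]
orientation: [3.141, 0.003, 3.084]
ft_force: [0.8, 0.2, -0.3]
width: 74.8
```

>>> play_rows --moves '[0, 0, 0, -2, 42, 0, 75, 0, 0, 0, -2, 42, 0, 75, 0, 0, 0, -2, 42, 0, 75, 0, 0, 0, -2, 40, 0, 75, 0, 0, 0, -2, 30, 0, 75, 0, 0, 0, -2, 20, 0, 75, 0, 0, 0, 0, 0, 0, 75, 0, 0, 0, 0, 0, 0, 75]'

```text
time_s: 46.45
eef_pos: [512.1, 361.6, 476.2]
orientation: [3.14, 0.004, 3.09]
ft_force: [-0.5, -0.7, -0.0]
width: 75.1
```

```bash
python3 - <<'E'
from h import *
gp(st());p=eyes.capture("wrist")
C=cloud(p);ok=p["z_map"]>0
for n,x,y in(("oil",604,373.5),("mill",516.3,378.8)):print(n,top(C,ok,x,y,196,215,22))
p=eyes.capture("side");C=cloud(p);ok=p["z_map"]>0
print("vin side",top(C,ok,536,-40,184,210), "was [523..547],[-58..-32]")
E
```

```text
t 46.45 tcp [512.1 361.6 476.2] rpy_deg [179.91   0.21 177.05] F [-0.5 -0.7 -0. ] w 75.1 j [ 0.54  0.44  1.35 -0.    1.35 -0.98]
grasp pt [512.7 361.8 309.2]
oil (118, [595.1, 374.2, 11.2], [[589.1, 363.9, 196.1], [590.6, 373.8, 200.6], [594.5, 384.0, 206.1]])
mill (881, [516.8, 377.9, 18.3], [[503.7, 364.3, 196.0], [515.5, 377.9, 197.2], [532.0, 392.6, 210.2]])
vin side (94, [535.2, -43.1, 16.7], [[523.7, -58.1, 185.2], [534.2, -49.2, 197.8], [548.8, -32.0, 203.9]]) was [523..547],[-58..-32]
```

>>> play_rows --moves '[0, 0, 0, 2, 9, 0, 75, 0, 0, 0, 2, 8, -10, 75, 0, 0, 0, 0, 0, -30, 75, 0, 0, 0, 0, 0, -30, 75, 0, 0, 0, 0, 0, -12, 75, 0, 0, 0, 0, 0, 0, 75]'

```text
time_s: 47.15
eef_pos: [517.9, 377.4, 391.0]
orientation: [3.139, 0.005, 3.085]
ft_force: [0.1, -0.7, 0.9]
width: 74.9
```

```bash
python3 -c "
from h import *
gp(st())"
```

```text
t 47.15 tcp [517.9 377.4 391. ] rpy_deg [179.84   0.31 176.75] F [ 0.1 -0.7  0.9] w 74.9 j [ 0.56  0.53  1.42 -0.    1.19 -0.96]
grasp pt [518.8 377.8 224. ]
```

>>> play_rows --moves '[0, 0.3, 0, -1.5, 0.4, -22, 72, 0, 0, 0, 0, 0, -22, 70, 0, 0, 0, 0, 0, -6, 66, 0, 0, 0, 0, 0, 0, 55, 0, 0, 0, 0, 0, 0, 40, 0, 0, 0, 0, 0, 0, 40, 0, 0, 0, 0, 0, 0, 40, 0, 0, 0, 0, 0, 0, 40]' --newtons 25

```text
time_s: 47.95
eef_pos: [518.2, 378.7, 347.5]
orientation: [3.134, 0.008, 3.084]
ft_force: [-0.3, 0.1, -1.7]
width: 47.6
```

```bash
python3 -c "
from h import *
gp(st())"
```

```text
t 47.95 tcp [518.2 378.7 347.5] rpy_deg [179.54   0.46 176.7 ] F [-0.3  0.1 -1.7] w 47.6 j [ 0.56  0.57  1.45  0.    1.1  -0.96]
grasp pt [519.6 380.  180.6]
```

>>> play_rows --moves '[0, 0, 0, 0, 0, 10, 40, 0, 0, 0, 0, 0, 22, 40, 0, 0, 0, 1, -12, 25, 40, 0, 0, 0, 3, -28, 5, 40, 0, 0, 0, 4, -36, 0, 40, 0, 0, 0, 4, -38, 0, 40, 0, 0, 0, 4, -38, 0, 40, 0, 0, 0, 4, -38, 0, 40]'

```text
time_s: 48.75
eef_pos: [536.6, 186.2, 417.5]
orientation: [3.132, 0.012, 3.091]
ft_force: [0.9, -0.2, -2.6]
width: 47.4
```

>>> play_rows --moves '[0, 0, 0, 4, -36, 0, 40, 0, 0, 0, 3, -30, 0, 40, 0, 0, 0, 2, -22, 0, 40, 0, 0, 0, 1, -12, 0, 40, 0, 0, 0, 0, 0, 0, 40, 0, 0, 0, 0, 0, 0, 40]'

```text
time_s: 49.35
eef_pos: [546.5, 78.8, 422.2]
orientation: [3.131, 0.016, 3.086]
ft_force: [-0.5, 1.0, -3.8]
width: 47.3
```

```bash
python3 -c "
from h import *
gp(st())"
```

```text
t 49.35 tcp [546.5  78.8 422.2] rpy_deg [179.4    0.91 176.81] F [-0.5  1.  -3.8] w 47.3 j [ 0.06  0.33  1.63  0.01  1.16 -1.46]
grasp pt [549.2  80.4 255.2]
```

>>> play_rows --moves '[-0.1, 0.4, 0, 0, -8, 0, 40, 0, 0, 0, 0, -5, -12, 40, 0, 0, 0, 0, 0, -22, 40, 0, 0, 0, 0, 0, -20, 40, 0, 0, 0, 0, 0, -8, 40, 0, 0, 0, 0, 0, 0, 40]'

```text
time_s: 49.95
eef_pos: [545.7, 67.6, 355.9]
orientation: [3.133, 0.007, 3.09]
ft_force: [-0.2, 0.3, -1.5]
width: 47.6
```

```bash
python3 -c "
from h import *
gp(st())"
```

```text
t 49.95 tcp [545.7  67.6 355.9] rpy_deg [179.52   0.43 177.07] F [-0.2  0.3 -1.5] w 47.6 j [ 0.04  0.4   1.7   0.01  1.02 -1.49]
grasp pt [547.1  68.9 188.9]
```

>>> play_rows --moves '[0, 0, 0, 0.7, -3.2, -5, 40, 0, 0, 0, 0, 0, -4.5, 40, 0, 0, 0, 0, 0, 0, 40]'

```text
time_s: 50.25
eef_pos: [546.8, 64.3, 346.7]
orientation: [3.133, 0.009, 3.091]
ft_force: [-0.6, 0.7, -2.6]
width: 47.4
```

```bash
python3 -c "
from h import *
gp(st())"
```

```text
t 50.25 tcp [546.8  64.3 346.7] rpy_deg [179.51   0.52 177.1 ] F [-0.6  0.7 -2.6] w 47.4 j [ 0.03  0.42  1.71  0.01  1.   -1.49]
grasp pt [548.4  65.7 179.7]
```

>>> play_rows --moves '[0, 0, 0, 0, 0, -2.5, 40, 0, 0, 0, 0, 0, -1, 40, 0, 0, 0, 0, 0, 0, 52, 0, 0, 0, 0, 0, 0, 65, 0, 0, 0, 0, 0, 0, 70, 0, 0, 0, 0, 0, 0, 70, 0, 0, 0, 0, 0, 20, 70, 0, 0, 0, 0, 0, 45, 70]'

```text
time_s: 51.05
eef_pos: [546.6, 64.3, 406.9]
orientation: [3.133, 0.004, 3.091]
ft_force: [0.4, -0.1, 0.6]
width: 70.0
```

>>> play_rows --moves '[-0.4, 0.4, 0, 2, 10, 40, 70, 0, 0, 0, 7, 36, 5, 65, 0, 0, 0, 8, 42, 0, 60, 0, 0, 0, 8, 42, 0, 60, 0, 0, 0, 8, 42, 0, 60, 0, 0, 0, 8, 42, 0, 60, 0, 0, 0, 7, 38, 0, 60, 0, 0, 0, 5, 28, 0, 60]'

```text
time_s: 51.85
eef_pos: [599.9, 352.0, 462.8]
orientation: [3.138, 0.011, 3.085]
ft_force: [0.6, 0.8, 0.1]
width: 60.0
```

>>> play_rows --moves '[0, 0, 0, 2, 12, 0, 60, 0, 0, 0, 0, 0, 0, 60, 0, 0, 0, 0, 0, 0, 60]'

```text
time_s: 52.15
eef_pos: [601.4, 368.1, 461.7]
orientation: [3.138, 0.01, 3.089]
ft_force: [0.4, -0.7, -0.7]
width: 59.9
```

```bash
python3 - <<'E'
from h import *
gp(st());p=eyes.capture("wrist")
C=cloud(p);ok=p["z_map"]>0
print("oil",top(C,ok,604,373.5,198,215,22))
p=eyes.capture("side");C=cloud(p);ok=p["z_map"]>0
print("mill side",top(C,ok,545,65,184,210), "was 525,42..561,75")
E
```

```text
t 52.15 tcp [601.4 368.1 461.7] rpy_deg [179.81   0.59 177.  ] F [ 0.4 -0.7 -0.7] w 59.9 j [ 0.48  0.6   1.12 -0.    1.41 -1.03]
grasp pt [603.1 368.5 294.7]
oil (1226, [604.4, 373.8, 15.0], [[590.2, 360.5, 200.4], [602.9, 373.6, 207.9], [617.2, 386.7, 209.3]])
mill side (107, [547.2, 59.3, 22.0], [[528.2, 41.5, 184.8], [544.9, 54.8, 190.3], [563.4, 75.7, 202.3]]) was 525,42..561,75
```

>>> play_rows --moves '[0, 0.5, 0, 3, 5.5, 0, 60, 0, 0, 0, 0, 0, -25, 60, 0, 0, 0, 0, 0, -30, 60, 0, 0, 0, 0, 0, -12, 60, 0, 0, 0, 0, 0, 0, 58]'

```text
time_s: 52.75
eef_pos: [605.7, 370.5, 395.9]
orientation: [3.137, 0.003, 3.084]
ft_force: [0.2, 0.5, 0.4]
width: 58.4
```

```bash
python3 -c "
from h import *
gp(st())"
```

```text
t 52.75 tcp [605.7 370.5 395.9] rpy_deg [179.73   0.18 176.71] F [0.2 0.5 0.4] w 58.4 j [ 0.48  0.66  1.19  0.    1.29 -1.03]
grasp pt [606.3 371.2 228.9]
```

>>> play_rows --moves '[0, 0, 0, -1.5, 2.5, -3, 56, 0, 0, 0, 0, 0, -14, 54, 0, 0, 0, 0, 0, -14, 50, 0, 0, 0, 0, 0, -2, 45, 0, 0, 0, 0, 0, 0, 40]'

```text
time_s: 53.25
eef_pos: [604.6, 373.1, 363.5]
orientation: [3.135, 0.006, 3.084]
ft_force: [-0.6, 0.8, 0.4]
width: 42.3
```

```bash
python3 -c "
from h import *
gp(st())"
```

```text
t 53.25 tcp [604.6 373.1 363.5] rpy_deg [179.61   0.37 176.69] F [-0.6  0.8  0.4] w 42.3 j [ 0.49  0.68  1.22  0.    1.23 -1.03]
grasp pt [605.7 374.2 196.6]
```

>>> play_rows --moves '[0, 0, 0, 0, 0, 0, 28, 0, 0, 0, 0, 0, 0, 20, 0, 0, 0, 0, 0, 0, 20, 0, 0, 0, 0, 0, 0, 20, 0, 0, 0, 0, 0, 10, 20, 0, 0, 0, 0, 0, 22, 20, 0, 0, 0, -2, -10, 25, 20, 0, 0, 0, -6, -20, 5, 20]' --newtons 25

```text
time_s: 54.05
eef_pos: [596.0, 344.0, 427.2]
orientation: [3.136, 0.003, 3.086]
ft_force: [0.8, -0.7, -4.3]
width: 29.4
```

```bash
python3 -c "
from h import *
gp(st())"
```

```text
t 54.05 tcp [596.  344.  427.2] rpy_deg [179.7    0.18 176.79] F [ 0.8 -0.7 -4.3] w 29.4 j [ 0.46  0.59  1.22  0.    1.32 -1.06]
grasp pt [596.6 344.8 260.2]
```

>>> play_rows --moves '[0, 0, 0, -9, -30, 0, 20, 0, 0, 0, -11, -35, 0, 20, 0, 0, 0, -11, -35, 0, 20, 0, 0, 0, -9, -30, 0, 20, 0, 0, 0, -7, -22, 0, 20, 0, 0, 0, -4, -12, 0, 20, 0, 0, 0, 0, 0, 0, 20, 0, 0, 0, 0, 0, 0, 20]'

```text
time_s: 54.85
eef_pos: [541.5, 173.4, 433.8]
orientation: [3.134, 0.009, 3.085]
ft_force: [-0.5, 0.8, -4.6]
width: 29.5
```

```bash
python3 -c "
from h import *
gp(st())"
```

```text
t 54.85 tcp [541.5 173.4 433.8] rpy_deg [179.57   0.51 176.77] F [-0.5  0.8 -4.6] w 29.5 j [ 0.23  0.35  1.57  0.01  1.21 -1.29]
grasp pt [543.1 174.6 266.8]
```

>>> play_rows --moves '[0, 0.2, 0, -2, -9, 0, 20, 0, 0, 0, -2, -7, -10, 20, 0, 0, 0, 0, 0, -22, 20, 0, 0, 0, 0, 0, -20, 20, 0, 0, 0, 0, 0, -8, 20, 0, 0, 0, 0, 0, 0, 20]'

```text
time_s: 55.45
eef_pos: [537.4, 157.9, 369.5]
orientation: [3.134, 0.004, 3.088]
ft_force: [-1.3, 0.7, -3.1]
width: 29.3
```

```bash
python3 -c "
from h import *
gp(st())"
```

```text
t 55.45 tcp [537.4 157.9 369.5] rpy_deg [179.56   0.25 176.95] F [-1.3  0.7 -3.1] w 29.3 j [ 0.2   0.41  1.66  0.01  1.07 -1.32]
grasp pt [538.2 159.1 202.5]
```

>>> play_rows --moves '[0, 0, 0, 0.3, -1.8, -4, 20, 0, 0, 0, 0, 0, -3.5, 20, 0, 0, 0, 0, 0, -1, 20, 0, 0, 0, 0, 0, 0, 20]'

```text
time_s: 55.85
eef_pos: [538.2, 156.1, 361.9]
orientation: [3.133, 0.007, 3.089]
ft_force: [0.6, -0.2, -3.4]
width: 29.4
```

```bash
python3 -c "
from h import *
gp(st())"
```

```text
t 55.85 tcp [538.2 156.1 361.9] rpy_deg [179.53   0.39 176.97] F [ 0.6 -0.2 -3.4] w 29.4 j [ 0.2   0.42  1.67  0.01  1.05 -1.32]
grasp pt [539.4 157.4 194.9]
```

Lower the last 1–2 mm, release, rise, then pull back over the middle of the row for a check.

>>> play_rows --moves '[0, 0, 0, -0.4, 0, -2, 20, 0, 0, 0, 0, 0, -1, 20, 0, 0, 0, 0, 0, 0, 32, 0, 0, 0, 0, 0, 0, 45, 0, 0, 0, 0, 0, 0, 55, 0, 0, 0, 0, 0, 0, 60, 0, 0, 0, 0, 0, 20, 60, 0, 0, 0, 0, 0, 45, 60]'

```text
time_s: 56.65
eef_pos: [537.7, 156.1, 423.1]
orientation: [3.134, 0.003, 3.089]
ft_force: [-0.0, -0.1, 0.4]
width: 59.8
```

>>> play_rows --moves '[-0.4, 0.3, 0, 5, -15, 40, 60, 0, 0, 0, 8, -25, 5, 60, 0, 0, 0, 8, -25, 0, 60, 0, 0, 0, 5, -15, 0, 60, 0, 0, 0, 0, 0, 0, 60, 0, 0, 0, 0, 0, 0, 60]'

```text
time_s: 57.25
eef_pos: [564.1, 74.4, 475.7]
orientation: [3.14, 0.007, 3.09]
ft_force: [-0.1, 0.4, -0.4]
width: 59.9
```

```bash
python3 - <<'E'
from h import *
gp(st());p=eyes.capture("wrist");save(p,"w7")
C=cloud(p);ok=p["z_map"]>0
for n,x,y in(("oil 537.8 157.6",540,155),("mill 545.3 65.2",547,61),("vin 536.4 -40.5",539,-43)):print(n,top(C,ok,x,y,196,210),top(C,ok,x,y,150,180))
p=eyes.capture("scene");C=cloud(p);ok=p["z_map"]>0;save(p,"s4")
for n,x,y in(("oil",545,158),("mill",550,60),("vin",545,-38)):print(n,[np.percentile(C[m],[3,50,97],axis=0).round().tolist() for lo,hi in((20,110),(184,210)) for m in [ok&(C[...,2]>lo)&(C[...,2]<hi)&(np.hypot(C[...,0]-x,C[...,1]-y)<45)]])
E
```

```text
t 57.25 tcp [564.1  74.4 475.7] rpy_deg [179.9    0.38 177.04] F [-0.1  0.4 -0.4] w 59.9 j [ 0.05  0.32  1.51  0.    1.3  -1.47]
grasp pt [565.2  74.6 308.7]
oil 537.8 157.6 (1197, [538.3, 157.7, 15.0], [[524.6, 143.7, 197.9], [537.5, 156.7, 205.0], [550.9, 170.5, 206.4]]) (716, [538.0, 157.4, 20.2], [[519.5, 138.9, 150.2], [530.2, 147.1, 156.3], [555.4, 170.2, 173.7]])
mill 545.3 65.2 (273, [547.6, 64.6, 7.8], [[541.3, 58.2, 199.5], [546.9, 64.9, 204.7], [554.0, 71.6, 207.6]]) (287, [544.7, 65.4, 25.0], [[523.2, 44.0, 150.1], [527.2, 70.4, 151.7], [547.3, 89.3, 179.4]])
vin 536.4 -40.5 (1019, [537.5, -40.2, 14.1], [[524.7, -52.4, 197.2], [536.9, -38.8, 202.7], [549.6, -27.2, 204.3]]) (414, [536.9, -38.6, 14.4], [[524.3, -42.0, 150.3], [532.8, -29.9, 163.2], [548.8, -27.2, 177.9]])
oil [[[531.0, 129.0, 22.0], [563.0, 167.0, 68.0], [572.0, 186.0, 108.0]], [[529.0, 144.0, 186.0], [547.0, 158.0, 201.0], [556.0, 170.0, 205.0]]]
mill [[[545.0, 46.0, 22.0], [566.0, 72.0, 54.0], [577.0, 89.0, 107.0]], [[536.0, 48.0, 185.0], [556.0, 67.0, 191.0], [571.0, 82.0, 204.0]]]
vin [[[535.0, -61.0, 23.0], [563.0, -27.0, 66.0], [570.0, -13.0, 107.0]], [[530.0, -53.0, 185.0], [545.0, -38.0, 199.0], [554.0, -29.0, 203.0]]]
```

View pics/s4.png

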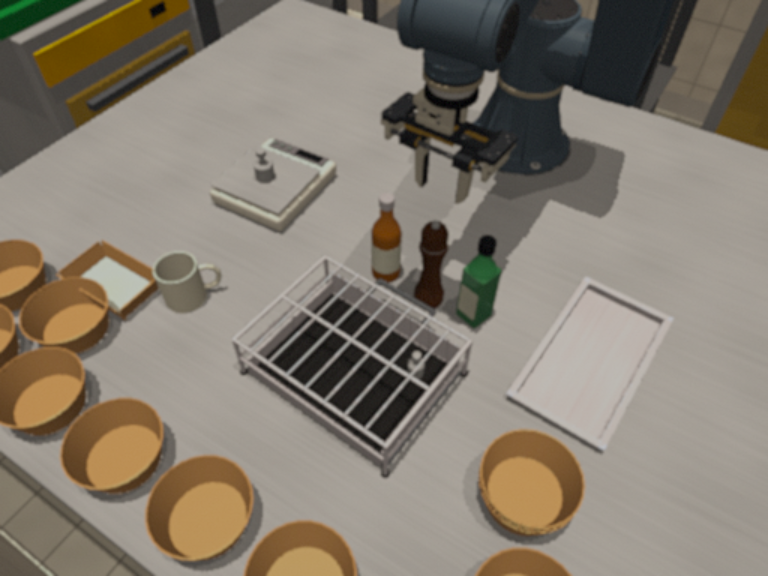

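The final scene shows vinegar (385,245), mill (432,265) and oil (479,285) standing in their row, the large weight on the pan, the pull-out shut with the small weight inside, and the gripper clear above. Offsets from the start spots are about 0.5 mm for the oil, 1 mm for the vinegar and 2.4 mm for the mill. Handing in.

```bash
python3 -c "
from h import *
print(hand_in())"
```

```text
the job is handed in; nothing more can be done
None
```

The job is done and handed in at about 57 s of the 147 s allowed. The two bottles and the mill went to the steel tray, the larger weight went onto the scale, the pull-out was pushed shut with the smaller weight inside, and all three went back to the row.

Last checks, by camera and force readings:
- **Weight:** the large weight stands upright about 2 mm from the pan centre by the side camera. The pan had taken most of its load before I let go.
- **Pull-out:** I pushed it until the force rose to about 29 N at its stop. The bar then sat about 5 mm further in than at the start, so it probably started slightly open. The small weight is still standing.
- **Row:** the oil bottle is about 0.5 mm from its start spot, the vinegar bottle about 1 mm, and the mill about 2.4 mm too far in x, which I did not correct. All three are standing.

The first grip on the oil bottle closed on its sloping shoulder, and the first grip on the mill was too high on the head. I redid both before lifting. Nothing tipped over.

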